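# Clear the frame, dry-fit the pantry flap fronts and check the joint with a seam stylus

## Task

Clear the packing blocks out of the plywood frame into the wooden bin, then push every grey flap front square and flush into the corner of its own bay (longest in the left bay, shortest in the right): plain edge against the rail, knob side towards the robot, left end against the stile. Once all are seated, take the stylus and draw its point slowly, about 2 cm a second, along the joint between each front and the rail, touching it all the way from the stile to the open end, longest front first and shortest last. Finally lay the stylus back in its tray, with all the fronts still flush and the bottle and tape measure left alone.

Things in the scene. Friction and masses are not known exactly. Their poses are not given: they have to be found in the camera images.
- frame: fixed plywood frame, all 18 mm thick. Origin on the worktop under the middle of the rail's front face; x away from the robot, y left along the rail, z up. Rail: 400 mm long, x 0 to 30 mm. Three stiles 20 mm wide (x -50 to 0 mm); right (-y) of each is an open bay: long, mid, short from left to right
- bay_long (a point): inner corner of the long bay on the worktop, where the rail's front face meets the right face of the bay's stile; axes as the frame. The bay is 134 mm long, to -y of this point
- bay_mid (a point): inner corner of the mid bay on the worktop, where the rail's front face meets the right face of the bay's stile; axes as the frame. The bay is 109 mm long, to -y of this point
- bay_short (a point): inner corner of the short bay on the worktop, where the rail's front face meets the right face of the bay's stile; axes as the frame. The bay is 84 mm long, to -y of this point
- front_long: long flap front, loose, may be absent: grey board 110 (y) x 60 (x) x 18 mm, 70-140 g, lying flat. Origin: centre of underside, z up. Dark square steel knob 18 x 18 mm on top at x -12, y 0, z 18 to 40 mm, nearer the free long edge (x -30). The plain edge (x +30) belongs against the rail, the left end (y +55.0) against the stile. Starts with its plain edge roughly away from the robot
- long_l (a point): long front, bottom corner of the plain edge at the left end (x 30, y 55.0, z 0 mm); meets point bay_long when seated
- long_r (a point): long front, bottom corner of the plain edge at the right end (x 30, y -55.0, z 0 mm)
- front_mid: mid flap front, loose, may be absent: grey board 85 (y) x 60 (x) x 18 mm, 70-140 g, lying flat. Origin: centre of underside, z up. Dark square steel knob 18 x 18 mm on top at x -12, y 0, z 18 to 40 mm, nearer the free long edge (x -30). The plain edge (x +30) belongs against the rail, the left end (y +42.5) against the stile. Starts with its plain edge roughly away from the robot
- mid_l (a point): mid front, bottom corner of the plain edge at the left end (x 30, y 42.5, z 0 mm); meets point bay_mid when seated
- mid_r (a point): mid front, bottom corner of the plain edge at the right end (x 30, y -42.5, z 0 mm)
- front_short: short flap front, loose, may be absent: grey board 60 (y) x 60 (x) x 18 mm, 70-140 g, lying flat. Origin: centre of underside, z up. Dark square steel knob 18 x 18 mm on top at x -12, y 0, z 18 to 40 mm, nearer the free long edge (x -30). The plain edge (x +30) belongs against the rail, the left end (y +30.0) against the stile. Starts with its plain edge roughly away from the robot
- short_l (a point): short front, bottom corner of the plain edge at the left end (x 30, y 30.0, z 0 mm); meets point bay_short when seated
- short_r (a point): short front, bottom corner of the plain edge at the right end (x 30, y -30.0, z 0 mm)
- stylus: seam stylus, loose: square wooden handle 100 mm long, 18 x 18 mm, with a brass ferrule and a steel point on one end; about 60 g. Lies in the tray. Origin at the middle of the handle's underside; x along the stylus towards the point, handle x -50 to +50 mm; its centre line is at z = 9 mm, and it balances near x = 5 mm
- stylus_tip (a point): end of the stylus's steel point (3 mm across), 84 mm from the stylus's origin along x, on its centre line (z 9 mm)
- tray: grey open tray, fixed, 200 mm (x) by 120 mm (y) outside, walls 4 mm thick and 12 mm high, floor 4 mm thick; origin at the centre of the underside; to the left or to the right of the boards
- bin: dark wooden open bin, fixed, 160 x 160 mm outside and 35 mm high, walls and floor 5 mm thick; origin at the centre of the underside; on the other side from the tray
- block0: hardwood packing block, loose, may be absent: 30 (x) x 24 (y) x 45 mm (z), 30 g, standing upright in the long bay; origin at the centre of its underside
- block1: hardwood packing block, loose, may be absent: 30 (x) x 24 (y) x 45 mm (z), 30 g, standing upright in the long bay; origin at the centre of its underside
- block2: hardwood packing block, loose, may be absent: 30 (x) x 24 (y) x 45 mm (z), 30 g, standing upright in the mid bay; origin at the centre of its underside
- block3: hardwood packing block, loose, may be absent: 30 (x) x 24 (y) x 45 mm (z), 30 g, standing upright in the short bay; origin at the centre of its underside
- decanter: bystander: amber glass bottle, 90 mm wide, 210 mm tall, origin at the centre of its underside; leave it alone
- tape: bystander: yellow tape measure 65 x 35 x 65 mm, origin at the centre of its underside; leave it alone

How it is judged:
By the outcome, as a careful person would: the job done as asked, in the order asked, and still so for the second after the job is handed in, with the robot touching nothing.
Of front_long, front_mid, front_short only 2 to 3 are there at a start; the rules pass over those that are not, and their reading is None.
Of block0, block1, block2, block3 only 3 to 4 are there at a start; the rules pass over those that are not, and their reading is None.
At some moment in a run one of front_long, front_mid, front_short may be knocked a few centimetres aside while the robot is not near it.
It also fails if it takes over 210 s, if anything falls off the work surface, if the arm or the gripper's body presses on something with over 40 N, if the wrist force passes 120 N, or if a joint passes its speed limit or range.

## Robot

A 6-joint arm with a two-finger parallel gripper is mounted at the origin on the work surface. World frame = base frame: x ahead of the robot, y to its left, z up, the work surface at z = 0. Lengths are in m, angles in rad, forces in N, time in s.
With the tool pointing down it reaches from about 0.375 to 0.9 m from the base axis. Payload 3.1 kg.
Tool frame: the origin (TCP) lies between the finger pads; the fingertips stand 19 mm ahead of it and the grasp point (between the pads) is the TCP; z points along the fingers, y is the line along which they close (so a half turn about z gives the same grasp; the last joint's range is limited). The gripper opens to 87 mm and grips with 3 to 60 N. Pads are 19 mm wide; open, the fingers measure 117 mm over their backs; the gripper's body (75 mm by 190 mm) begins 51 mm behind the grasp point.
Start: joints at [-1.302, 0.527, 1.433, -0, 1.181, -0.178], TCP at [0.271, -0.563, 0.242] pointing down, gripper open.
Joint ranges: [-3.08, 3.08], [-0.75, 2.2], [0.22, 2.44], [-1.43, 4.57], [0, 2.65], [-2.85, 2.85]. Speed limits (rad/s): [2.79, 2.79, 3.14, 3.14, 3.14, 3.14].

## Interface

Orientations are given as a unit quaternion [x, y, z, w].
In Python, from rig import telemetry, viewer, hand_in gives the robot as it stands. The module is installed in compiled form; this text tells all that it offers.
- The arm moves only by the shell command python3 -m creep 'ROWS' [FORCE]. ROWS is JSON, a list of rows, each an object with "translation": the shift along the tool's x, y, z in mm, a list of three; "roll": the turn about the tool's z in degrees; "gripper": the finger opening in mm, from 0 to 87. In form: [{"translation": [tx, ty, tz], "roll": roll, "gripper": gripper}, ...]. A call has 1 to 5 rows; each row is the pose to reach, as a shift and turn from the pose commanded when the call began, along the tool's axes at that moment; what a row does not reach only later rows make up. A row lasts 1/12 s, in which the tool goes at most 41.7 mm and 7.16 degrees, less where a joint would pass 70% of its speed; a pose out of reach is approached as far as the arm can. A call with a gripper value outside its range is refused whole. The fingers move at their own pace and stop on an object; FORCE is the grip in N (left out, the last holds). Time passes only in rows, so rows that repeat a pose let the fingers close. It gives the time, the measured TCP pose, the force, the opening and the grip force at its end, in the units of the state.
- telemetry.get_obs(): the state, without advancing time (a new reading comes with each control period).
- viewer.camera(name): name is "side" or "top"; returns the picture (384x512x3 uint8, blue, green, red); there is no depth.
- viewer.camera_info(name): a dict with "intrinsics" (3x3 intrinsics, pixels), "rvec" (rotation vector, rad) and "tvec" (3), from world to camera coordinates, as OpenCV has them. Camera axes: x right, y down, z forward; pixel columns grow to the right and rows downward; lengths in m; the calibration is good to about 2 mm. A picture is of the moment at which its call begins. camera_info takes no time and is no camera call.
- hand_in(): hands the job in; it is judged then, once.
Trained networks look in the newest picture that a camera, given by its name, has taken for a name from the list of things; names that differ only in an ending like _2 or _b are one class to them, and where a whole thing is asked for, a point or a joint stands for the part that bears it (a point fixed in the world has none). Each returns a list of dicts, best first, with "p" (0 to 1); they miss things now and then, are a little off and sometimes report something else, mostly with a low value. They report only what shows in the picture. A call takes as long as a camera call.
- viewer.recognise(camera, thing): "bbox" ([left, top, width, height] in pixels, round what is visible of it).
The state is a dict: "time": time; "q": joint angles; "joint_velocities": joint speeds; "joint_torque": joint torques, N m; "position": TCP position; "tool_rot": TCP orientation; "ft_force": force on the tool from outside, world axes, zero at the start; "moment": the same for the moment, N m; "grip_width": finger opening in m; "grip_force": force on a finger pad.
Only numpy, scipy, OpenCV 4.12 (cv2) and the standard library are available. Lean on these libraries where they do the work, as an engineer would, in place of code of your own. Each camera call takes 0.05 s, during which the arm holds its last target. There are 200 camera calls.

## Working session

There is one attempt and no reset: what is moved stays moved. The work goes in short steps, Python scripts to look and compute and a shell command to move; the robot and the scene stay as the last step left them, time stands still between calls to the robot, and variables do not carry over. Pictures are saved under pics/ and viewed, at most 14 in all, crops included, and the job is handed in when it is done.

```bash
mkdir -p pics; cat > h.py <<'E'
import numpy as np, cv2
from rig import telemetry, viewer
from scipy.spatial.transform import Rotation as R
def cam(n):
    i=viewer.camera_info(n); return np.array(i["intrinsics"],float),np.array(i["rvec"],float),np.array(i["tvec"],float)
def ray(n,uv,z):
    K,r,t=cam(n); M=cv2.Rodrigues(r)[0]; c=-M.T@t.ravel()
    uv=np.atleast_2d(np.array(uv,float)); d=np.c_[uv,np.ones(len(uv))]@np.linalg.inv(K).T@M
    return c+d*((z-c[2])/d[:,2])[:,None]
def proj(n,P):
    K,r,t=cam(n); return cv2.projectPoints(np.atleast_2d(np.array(P,float)),r,t,K,None)[0].reshape(-1,2)
def snap(n,f=None,crop=None,s=1):
    im=np.array(viewer.camera(n))
    if f:
        o=im if crop is None else im[crop[1]:crop[3],crop[0]:crop[2]]
        cv2.imwrite('pics/'+f,cv2.resize(o,None,fx=s,fy=s,interpolation=cv2.INTER_CUBIC))
    return im
E
python3 - <<'E'
from h import *
np.set_printoptions(precision=4,suppress=True)
for n in("top","side"):
    snap(n,n+'0.png',s=1.5)
    K,r,t=cam(n); M=cv2.Rodrigues(r)[0]; print(n,K.tolist(),-M.T@t.ravel(),M.tolist())
for x in["frame","front_long","front_mid","front_short","stylus","tray","bin","block0","decanter","tape"]:
    for d in viewer.recognise("top",x)[:5]:
        b=d["bbox"]; print(x,round(d["p"],2),np.round(b),ray("top",[b[0]+b[2]/2,b[1]+b[3]/2],0.02)[0])
o=telemetry.get_obs(); print(o["time"],o["position"],R.from_quat(o["tool_rot"]).as_matrix())
E
```

```text
top [[488.53042915968905, 0.0, 260.03131090361086], [0.0, 488.53042915968905, 195.93349811669205], [0.0, 0.0, 1.0]] [ 0.4737 -0.0212  1.2453] [[-0.028210841191561697, -0.9996002300634934, -0.0018784292042506034], [-0.99703380736219, 0.028272930012349762, -0.07158371606288733], [0.0716082077426869, -0.0001465794243776311, -0.9974328263589246]]
side [[423.15544198942877, 0.0, 254.00047603714793], [0.0, 423.15544198942877, 193.79428511373726], [0.0, 0.0, 1.0]] [-0.0625  0.6381  0.7388] [[-0.7157735662120515, -0.6980698508358463, 0.01914902781086414], [-0.4409819611980321, 0.4305635721106372, -0.7874959811130883], [0.5414823282527503, -0.572113182618044, -0.6160222353654398]]
frame 0.75 [168. 142. 159.  47.] [0.6396 0.0083 0.02  ]
front_long 0.96 [234. 215.  46.  37.] [ 0.467  -0.0095  0.02  ]
front_long 0.59 [364. 185.  72.  68.] [ 0.4934 -0.3702  0.02  ]
front_mid 0.84 [171. 229.  35.  32.] [0.4444 0.1602 0.02  ]
stylus 0.73 [186. 183.  12.  16.] [0.5788 0.1485 0.02  ]
stylus 0.63 [103. 211.  14.  51.] [0.4692 0.3582 0.02  ]
stylus 0.5 [231. 213.  49.  39.] [ 0.4698 -0.0084  0.02  ]
tray 0.54 [169. 141. 157.  49.] [0.6385 0.0083 0.02  ]
bin 0.95 [364. 183.  71.  71.] [ 0.4956 -0.3696  0.02  ]
bin 0.49 [186. 182.  14.  16.] [0.5797 0.1483 0.02  ]
bin 0.21 [105. 217.  13.  47.] [0.4615 0.3534 0.02  ]
block0 0.66 [ 91. 196.  48.  81.] [0.47   0.3447 0.02  ]
block0 0.63 [186. 183.  10.  15.] [0.5795 0.1506 0.02  ]
block0 0.46 [298. 168.  18.  12.] [ 0.6137 -0.1414  0.02  ]
decanter 0.82 [388. 122.  48.  40.] [ 0.6878 -0.4097  0.02  ]
decanter 0.7 [168. 144. 158.  50.] [0.6291 0.011  0.02  ]
tape 0.76 [ 78. 132.  31.  36.] [0.6898 0.3964 0.02  ]
0.6 [ 0.2706 -0.5633  0.2416] [[ 0.9014  0.433  -0.    ]
 [ 0.433  -0.9014  0.    ]
 [-0.     -0.     -1.    ]]
```

View pics/top0.png

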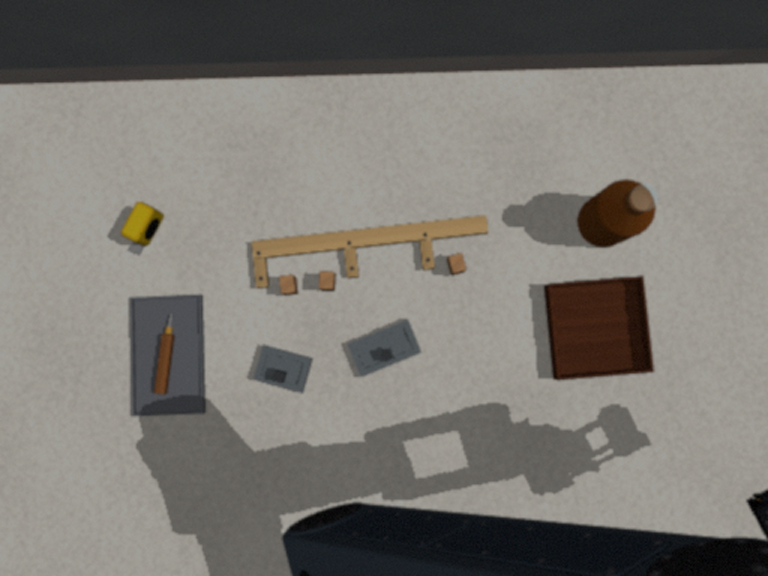

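View pics/side0.png

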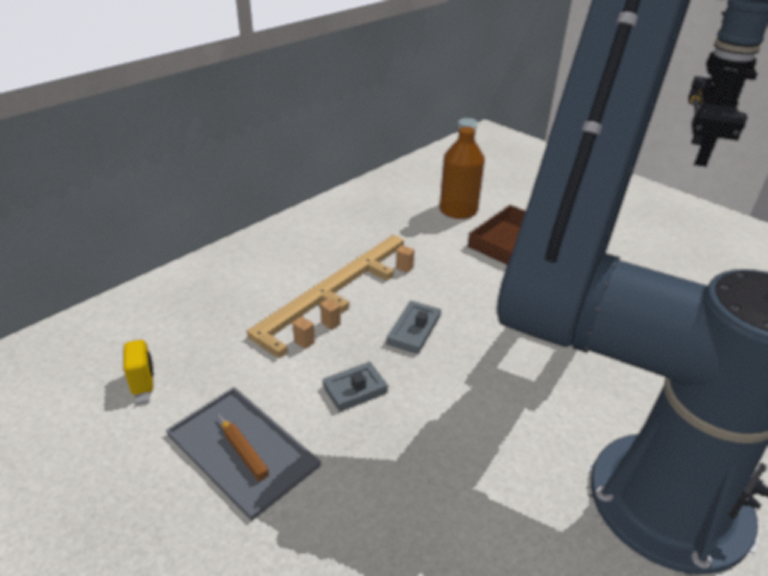

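Top: frame at (250–488, 215–290), two blocks in the long bay (288,285), (327,281), one in the short bay (457,263); two fronts at (280,368) and (382,348); stylus in the left tray pointing away; bin on the right. Now fit models to masks.

```bash
cat >> h.py <<'E'
from scipy.optimize import minimize
def bx(x0,x1,y0,y1,z0,z1): return np.array([[x,y,z] for x in(x0,x1) for y in(y0,y1) for z in(z0,z1)])/1000.
MOD=dict(
 frame=[bx(0,30,-200,200,0,18)]+[bx(-50,0,a-20,a,0,18) for a in(200,46,-83)],
 long=[bx(-30,30,-55,55,0,18),bx(-21,-3,-9,9,18,40)],
 mid=[bx(-30,30,-42.5,42.5,0,18),bx(-21,-3,-9,9,18,40)],
 short=[bx(-30,30,-30,30,0,18),bx(-21,-3,-9,9,18,40)],
 block=[bx(-15,15,-12,12,0,45)],
 handle=[bx(-50,50,-9,9,0,18)],
 tray=[bx(-100,100,-60,60,0,12)], bin=[bx(-80,80,-80,80,0,35)])
def place(P,p,z=0):
    c,s=np.cos(p[2]),np.sin(p[2]); return np.c_[P[:,0]*c-P[:,1]*s+p[0],P[:,0]*s+P[:,1]*c+p[1],P[:,2]+z]
S=4
def render(n,m,p,z,sh=(384,512)):
    im=np.zeros((sh[0]*S,sh[1]*S),np.uint8)
    for b in MOD[m]:
        uv=(proj(n,place(b,p,z))+.5)*S-.5
        cv2.fillConvexPoly(im,np.round(cv2.convexHull(uv.astype(np.float32))*16).astype(np.int32),255,shift=4)
    return cv2.resize(im,(sh[1],sh[0]),interpolation=cv2.INTER_AREA)/255.
def fit(masks,m,p0,z=0,steps=(.008,.008,.1)):
    "masks: {cam: float mask}; returns pose, cost"
    w={}
    for n in masks:
        k=render(n,m,p0,z)>0; ys,xs=np.where(k); k[:]=0
        k[max(0,ys.min()-12):ys.max()+13,max(0,xs.min()-12):xs.max()+13]=1; w[n]=k
    f=lambda p:sum(np.abs(render(n,m,p,z)-masks[n])[w[n]].sum()/render(n,m,p,z).sum() for n in masks)
    best=None
    for k in range(3):
        x=np.array(p0 if best is None else best.x,float)
        st=np.array(steps)/(1,3,6)[k]
        r=minimize(f,x,method='Nelder-Mead',options=dict(initial_simplex=np.vstack([x]+[x+st*e for e in np.eye(3)]),xatol=1e-5,fatol=1e-4))
        if best is None or r.fun<best.fun: best=r
    return best.x,best.fun
E
python3 - <<'E'
from h import *
for n,pts in(("top",dict(rail=(250,157),stile=(173,180),blk=(192,189),front=(195,240),front2=(250,234),tray=(95,215),wt=(220,220),hand=(109,243),bin=(400,220),shade=(220,310))),("side",dict(rail=(210,195),blk=(203,222),front=(225,260),fr2=(270,220),knob=(239,254),wt=(300,300),tray=(140,285),hand=(163,300)))):
    im=snap(n); np.save(n+'0.npy',im); h=cv2.cvtColor(im,cv2.COLOR_BGR2HSV)
    for k,(u,v) in pts.items(): print(n,k,h[v,u],im[v,u])
E
```

```text
top rail [ 18 114 152] [ 84 124 152]
top stile [ 18 116 143] [ 78 117 143]
top blk [ 14 121 137] [ 72 103 137]
top front [101  24  85] [85 82 77]
top front2 [110  26  59] [59 55 53]
top tray [110   9  82] [82 80 79]
top wt [ 22  18 154] [143 151 154]
top hand [ 13 166 103] [ 36  64 103]
top bin [ 10 196  60] [14 29 60]
top shade [ 21  17 107] [100 105 107]
side rail [ 18 111 202] [114 167 202]
side blk [ 15 118 108] [ 58  83 108]
side front [104  31 124] [124 117 109]
side fr2 [104  32 120] [120 113 105]
side knob [107  29  62] [62 58 55]
side wt [ 25  12 132] [126 131 132]
side tray [111  28 119] [119 110 106]
side hand [ 14 161 130] [ 48  85 130]
```

```bash
cat >> h.py <<'E'
def masks(im,kind):
    b=cv2.GaussianBlur(im,(0,0),.7); h=cv2.cvtColor(b,cv2.COLOR_BGR2HSV).astype(int); H,Sa=h[...,0],h[...,1]
    wood=(Sa>66)&(H>5)&(H<26)
    m={'wood':wood,'ply':wood&(H>=17),'blk':wood&(H<=16),'grey':(b[...,0].astype(int)-b[...,2]>0)}[kind]
    return m.astype(float)
E
python3 - <<'E'
from h import *
np.set_printoptions(precision=4,suppress=True)
im={n:np.load(n+'0.npy') for n in("top","side")}
M=lambda k,c=("top","side"):{n:masks(im[n],k) for n in c}
def show(name,*a,**k):
    for c in(("top",),("side",),("top","side")):
        try:
            p,f=fit({n:M(a[0])[n] for n in c},*a[1:],**k); print(name,c,p,round(f,3))
        except Exception as e: print(name,c,e)
u=lambda x,y,z=.018:ray("top",[x/1.5,y/1.5],z)[0][:2]
a,b=u(254,248),u(488,225); yaw=np.arctan2(*(a-b)[::-1])-np.pi/2
show('frame','ply','frame',[*(a+b)/2,yaw],0)
for q in((288,285),(327,281),(457,263)): show('block','blk','block',[*u(*q,z=.04),yaw],0)
for q,w in(((280,368),-.3),((382,348),.35)):
    for m in("long","mid","short"): show(m,'grey',m,[*u(*q),w],0)
show('handle','wood','handle',[*u(164,362),-.07],.004)
show('tray','grey','tray',[*u(168,354),0],0)
show('bin','wood','bin',[*u(600,328),0],0)
E
```

```text
frame ('top',) [0.646  0.0098 0.0821] 0.084
frame ('side',) time passes only in moves, steps and waits
frame ('top', 'side') time passes only in moves, steps and waits
block ('top',) [0.5822 0.1496 0.1289] 0.193
block ('side',) [ 0.5835  0.1466 -0.0441] 0.752
block ('top', 'side') [0.5825 0.149  0.1259] 0.965
block ('top',) [ 0.5878  0.0855 -0.0167] 0.17
block ('side',) time passes only in moves, steps and waits
block ('top', 'side') [0.5859 0.0847 0.0023] 0.94
block ('top',) [ 0.6099 -0.1328  0.2636] 0.16
block ('side',) [ 0.6109 -0.1355  0.1769] 0.233
block ('top', 'side') time passes only in moves, steps and waits
long ('top',) [ 0.4436  0.1666 -0.2926] 0.279
long ('side',) [ 0.4419  0.1629 -0.3091] 0.322
long ('top', 'side') time passes only in moves, steps and waits
mid ('top',) [ 0.4424  0.1636 -0.2977] 0.074
mid ('side',) [ 0.441   0.1615 -0.3048] 0.095
mid ('top', 'side') time passes only in moves, steps and waits
short ('top',) [ 0.4442  0.1683 -0.2887] 0.371
short ('side',) [ 0.444   0.1714 -0.2772] 0.37
short ('top', 'side') time passes only in moves, steps and waits
long 
[... 217 characters left out ...]
74 -0.0011  0.3561] 0.27
mid ('top', 'side') time passes only in moves, steps and waits
short ('top',) [ 0.4705 -0.0035  0.3397] 0.788
short ('side',) [0.4631 0.0105 0.3524] 0.562
short ('top', 'side') time passes only in moves, steps and waits
handle ('top',) [ 0.458   0.3613 -0.1342] 0.151
handle ('side',) [ 0.4583  0.3593 -0.1403] 0.104
handle ('top', 'side') [ 0.4581  0.3601 -0.1339] 0.31
tray ('top',) [0.4719 0.3583 0.0143] 0.177
tray ('side',) time passes only in moves, steps and waits
tray ('top', 'side') [0.4699 0.3569 0.0137] 0.363
bin ('top',) [ 0.4956 -0.3665  0.0562] 0.048
bin ('side',) [ 0.5892 -0.3489  1.9664] 0.435
bin ('top', 'side') time passes only in moves, steps and waits
```

```bash
sed -i 's/^def cam(n):/import functools\n@functools.lru_cache\ndef cam(n):/' h.py
python3 - <<'E'
from h import *
np.set_printoptions(precision=4,suppress=True)
im={n:np.load(n+'0.npy') for n in("top","side")}
for k in('ply','wood'):
  for c in(("top",),("side",),("top","side")):
    print(k,c,*fit({n:masks(im[n],k) for n in c},'frame',[.646,.0098,.082]))
for p in([.5825,.149,.12],[.587,.085,0],[.61,-.133,.25]):
    for c in(("top",),("side",)): print('blk',c,*fit({n:masks(im[n],'blk') for n in c},'block',p,steps=(.004,.004,.1)))
print('bin',*fit({'top':masks(im['top'],'wood')},'bin',[.4956,-.3665,.056]))
for m,p in(('mid',[.4417,.1625,-.3]),('long',[.4715,-.0083,.36])):print(m,*fit({n:masks(im[n],'grey') for n in im},m,p))
o=telemetry.get_obs(); print(o["time"])
E
```

```text
ply ('top',) [0.6459 0.0101 0.084 ] 0.08454368688068183
ply ('side',) [0.6455 0.0074 0.0918] 0.1762380200664525
ply ('top', 'side') [0.6461 0.0097 0.0831] 0.2659081346420151
wood ('top',) [0.6461 0.0098 0.0816] 0.2371454947508534
wood ('side',) [0.6423 0.0107 0.0815] 0.3902030677262675
wood ('top', 'side') [0.6455 0.0102 0.0839] 0.6438823995427849
blk ('top',) [0.5819 0.1498 0.0646] 0.19003152464654186
blk ('side',) [ 0.5838  0.147  -0.1061] 0.6839310572465952
blk ('top',) [ 0.5872  0.0854 -0.0197] 0.1705818576075172
blk ('side',) [0.5863 0.0819 0.116 ] 0.88220222932281
blk ('top',) [ 0.6097 -0.1329  0.2965] 0.1586900502864577
blk ('side',) [ 0.6092 -0.1355  0.7184] 0.1800376325692781
bin [ 0.4957 -0.3659  0.0567] 0.048361941413307914
mid [ 0.4418  0.1625 -0.2907] 0.19272456893996948
long [ 0.4714 -0.0079  0.3565] 0.16984327712162517
0.7
```

```bash
cat >> h.py <<'E'
FR=np.array([.6460,.0097,.083])
def toF(x,y):
    c,s=np.cos(FR[2]),np.sin(FR[2]); d=np.array([x,y])-FR[:2]; return np.array([c*d[0]+s*d[1],-s*d[0]+c*d[1]])*1000
def st():
    o=telemetry.get_obs(); M=R.from_quat(o["tool_rot"]).as_matrix(); p=o["position"]
    c,s=np.cos(FR[2]),np.sin(FR[2]); f=o["ft_force"]
    print("t",round(o["time"],2),"F",np.round([*toF(p[0],p[1]),p[2]*1000],1),"yaw-frame deg",round(np.degrees(np.arctan2(M[1,0],M[0,0])-FR[2]),2),"tilt",np.round(M[:2,2],3),"forceF",np.round([c*f[0]+s*f[1],-s*f[0]+c*f[1],f[2]],1),"grip",round(o["grip_width"]*1000,1),round(o["grip_force"],1))
E
cat > s.py <<'E'
from h import st; st()
E
python3 -m creep '[{"translation":[85,-40,0],"roll":7,"gripper":60},{"translation":[170,-83,0],"roll":14,"gripper":60},{"translation":[170,-83,0],"roll":20.9,"gripper":60},{"translation":[170,-83,0],"roll":20.9,"gripper":60},{"translation":[170,-83,0],"roll":20.9,"gripper":60}]' 15; python3 s.py
python3 -c "
from h import *
for p in([.5825,.149],[.587,.0845],[.6097,-.1335],[.4957,-.3659],[.4715,-.0079],[.442,.1625],[.4581,.3601]):print(toF(*p))"
```

```text
time: 1.12
position: [0.3897, -0.411, 0.2416]
tool_rot: [0.999, 0.042, 0.0, -0.001]
ft_force: [-0.4, -0.1, 0.2]
grip_width: 0.0635
grip_force: 0.0
t 1.12 F [-290.3 -398.   241.6] yaw-frame deg 0.1 tilt [0.    0.002] forceF [-0.4 -0.1  0.2] grip 63.5 0.0
[-51.7327702  144.08490721]
[-52.59561696  79.43387864]
[ -48.04699446 -139.69758882]
[-180.92160725 -361.84640668]
[-175.35840307   -3.07253534]
[-190.6298818   169.18654842]
[-158.20333078  364.77153964]
```

```bash
python3 s.py
python3 -m creep '[{"translation":[35,-37,17],"roll":0,"gripper":50},{"translation":[60,-64,34],"roll":0,"gripper":50},{"translation":[90,-96,50],"roll":0,"gripper":50},{"translation":[115,-123,61],"roll":0,"gripper":50},{"translation":[121,-129,61],"roll":0,"gripper":50}]' >/dev/null
python3 -m creep '[{"translation":[25,-27,12],"roll":0,"gripper":50},{"translation":[55,-60,29],"roll":0,"gripper":50},{"translation":[85,-91,45],"roll":0,"gripper":50},{"translation":[110,-117,57],"roll":0,"gripper":50},{"translation":[121,-129,61],"roll":0,"gripper":50}]' >/dev/null
python3 -m creep '[{"translation":[0,0,0],"roll":0,"gripper":50},{"translation":[0,0,0],"roll":0,"gripper":50}]' >/dev/null; python3 s.py
```

```text
t 1.12 F [-290.3 -398.   241.6] yaw-frame deg 0.1 tilt [0.    0.002] forceF [-0.4 -0.1  0.2] grip 63.5 0.0
t 2.12 F [ -50.  -142.5  119. ] yaw-frame deg 0.18 tilt [-0.001 -0.   ] forceF [ 0.9 -0.6  0.7] grip 50.1 0.0
```

```bash

python3 -m creep '[{"translation":[2,-3,30],"roll":0,"gripper":50},{"translation":[2,-3,60],"roll":0,"gripper":50},{"translation":[2,-3,75],"roll":0,"gripper":50},{"translation":[2,-3,81],"roll":0,"gripper":50},{"translation":[2,-3,81],"roll":0,"gripper":50}]' >/dev/null; python3 s.py
python3 -m creep '[{"translation":[0,0,0],"roll":0,"gripper":15},{"translation":[0,0,0],"roll":0,"gripper":15},{"translation":[0,0,0],"roll":0,"gripper":15},{"translation":[0,0,0],"roll":0,"gripper":15},{"translation":[0,0,0],"roll":0,"gripper":15}]' >/dev/null; python3 s.py
python3 -m creep '[{"translation":[0,0,0],"roll":0,"gripper":15},{"translation":[0,0,-20],"roll":0,"gripper":15},{"translation":[0,0,-50],"roll":0,"gripper":15},{"translation":[0,0,-62],"roll":0,"gripper":15},{"translation":[0,0,-62],"roll":0,"gripper":15}]' >/dev/null; python3 s.py
```

```text
t 2.53 F [ -49.9 -141.8   37.5] yaw-frame deg -0.1 tilt [-0.003  0.001] forceF [-0.4  0.2 -1. ] grip 50.0 0.0
t 2.95 F [ -47.9 -141.    39.5] yaw-frame deg 0.0 tilt [ 0.002 -0.001] forceF [0.2 0.4 0.5] grip 24.5 1.1
t 3.37 F [ -46.  -141.8  103.9] yaw-frame deg 0.02 tilt [ 0.007 -0.003] forceF [ 1.1 -0.3 -0.6] grip 24.3 15.0
```

```bash

python3 -m creep '[{"translation":[-8,20,0],"roll":0,"gripper":15},{"translation":[-22,56,0],"roll":0,"gripper":15},{"translation":[-36,92,0],"roll":0,"gripper":15},{"translation":[-50,128,0],"roll":0,"gripper":15},{"translation":[-64,160,0],"roll":0,"gripper":15}]' >/dev/null
python3 -m creep '[{"translation":[-14,36,0],"roll":0,"gripper":15},{"translation":[-24,62,0],"roll":0,"gripper":15},{"translation":[-24,62,20],"roll":0,"gripper":15},{"translation":[-24,62,44],"roll":0,"gripper":15},{"translation":[-24,62,53],"roll":0,"gripper":15}]' >/dev/null; python3 s.py
python3 -m creep '[{"translation":[0,0,0],"roll":0,"gripper":15},{"translation":[0,0,0],"roll":0,"gripper":48},{"translation":[0,0,0],"roll":0,"gripper":48},{"translation":[0,0,0],"roll":0,"gripper":48},{"translation":[0,0,-25],"roll":0,"gripper":48}]' >/dev/null; python3 s.py
python3 -m creep '[{"translation":[0,0,-28],"roll":0,"gripper":48},{"translation":[10,-30,-28],"roll":0,"gripper":48},{"translation":[18,-70,-28],"roll":0,"gripper":48},{"translation":[28,-110,-28],"roll":0,"gripper":48},{"translation":[36,-145,-28],"roll":0,"gripper":48}]' >/dev/null; python3 s.py
```

```text
t 4.2 F [-138.8 -361.8   43.6] yaw-frame deg -0.08 tilt [-0.005  0.004] forceF [-2.5 -1.5 17. ] grip 23.6 15.0
t 4.62 F [-138.4 -360.    69. ] yaw-frame deg 0.04 tilt [-0.006  0.006] forceF [ 0.   0.9 -0.2] grip 42.3 0.0
t 5.03 F [ -99.9 -215.7  101.7] yaw-frame deg -0.01 tilt [ 0.001 -0.   ] forceF [-0.1  0.2  0.3] grip 47.9 0.0
```

```bash

python3 -m creep '[{"translation":[5,-33,0],"roll":0,"gripper":40},{"translation":[11,-70,0],"roll":0,"gripper":40},{"translation":[17,-108,0],"roll":0,"gripper":40},{"translation":[23,-146,0],"roll":0,"gripper":40},{"translation":[29,-184,0],"roll":0,"gripper":40}]' >/dev/null
python3 -m creep '[{"translation":[6,-37,0],"roll":0,"gripper":40},{"translation":[12,-74,0],"roll":0,"gripper":40},{"translation":[17,-102,0],"roll":0,"gripper":40},{"translation":[18,-112,0],"roll":0,"gripper":40},{"translation":[18,-112,0],"roll":0,"gripper":40}]' >/dev/null; python3 s.py
python3 -m creep '[{"translation":[0,0,0],"roll":0,"gripper":40},{"translation":[0,0,20],"roll":0,"gripper":40},{"translation":[0,0,45],"roll":0,"gripper":40},{"translation":[0,0,59],"roll":0,"gripper":40},{"translation":[0,0,59],"roll":0,"gripper":40}]' >/dev/null; python3 s.py
python3 -m creep '[{"translation":[0,0,0],"roll":0,"gripper":15},{"translation":[0,0,0],"roll":0,"gripper":15},{"translation":[0,0,0],"roll":0,"gripper":15},{"translation":[0,0,0],"roll":0,"gripper":15},{"translation":[0,0,0],"roll":0,"gripper":15}]' >/dev/null; python3 s.py
python3 -m creep '[{"translation":[0,0,-5],"roll":0,"gripper":15},{"translation":[0,0,-25],"roll":0,"gripper":15},{"translation":[0,0,-50],"roll":0,"gripper":15},{"translation":[0,0,-59],"roll":0,"gripper":15},{"translation":[0,0,-59],"roll":0,"gripper":15}]' >/dev/null; python3 s.py
```

```text
t 5.87 F [-53.2  81.1 101.3] yaw-frame deg 0.27 tilt [0.001 0.   ] forceF [ 0.6  0.2 -0. ] grip 39.8 0.0
t 6.28 F [-55.6  76.2  38.9] yaw-frame deg -0.15 tilt [-0.006 -0.   ] forceF [ 0.2  0.1 -0.1] grip 40.1 0.0
t 6.7 F [-52.4  77.7  42.8] yaw-frame deg 0.01 tilt [ 0.003 -0.001] forceF [-0.3 -1.4  3.7] grip 23.9 14.9
t 7.12 F [-51.4  78.3 103.4] yaw-frame deg 0.02 tilt [ 0.006 -0.   ] forceF [ 0.7  0.3 -1. ] grip 23.7 14.9
```

```bash

python3 -m creep '[{"translation":[-6,25,0],"roll":0,"gripper":15},{"translation":[-17,63,0],"roll":0,"gripper":15},{"translation":[-28,101,0],"roll":0,"gripper":15},{"translation":[-39,138,0],"roll":0,"gripper":15},{"translation":[-50,175,0],"roll":0,"gripper":15}]' >/dev/null
python3 -m creep '[{"translation":[-11,38,0],"roll":0,"gripper":15},{"translation":[-22,76,0],"roll":0,"gripper":15},{"translation":[-33,114,0],"roll":0,"gripper":15},{"translation":[-44,152,0],"roll":0,"gripper":15},{"translation":[-55,189,0],"roll":0,"gripper":15}]' >/dev/null
python3 -m creep '[{"translation":[-11,37,0],"roll":0,"gripper":15},{"translation":[-22,67,0],"roll":0,"gripper":15},{"translation":[-24,77,0],"roll":0,"gripper":15},{"translation":[-24,77,25],"roll":0,"gripper":15},{"translation":[-24,77,46],"roll":0,"gripper":15}]' >/dev/null; python3 s.py
python3 -m creep '[{"translation":[0,0,0],"roll":0,"gripper":15},{"translation":[0,0,0],"roll":0,"gripper":48},{"translation":[0,0,0],"roll":0,"gripper":48},{"translation":[0,0,0],"roll":0,"gripper":48},{"translation":[0,0,-25],"roll":0,"gripper":48}]' >/dev/null; python3 s.py
python3 -m creep '[{"translation":[0,0,-30],"roll":0,"gripper":48},{"translation":[11,-35,-47],"roll":0,"gripper":48},{"translation":[22,-73,-47],"roll":0,"gripper":48},{"translation":[33,-111,-47],"roll":0,"gripper":48},{"translation":[44,-149,-47],"roll":0,"gripper":48}]' >/dev/null
python3 -m creep '[{"translation":[10,-38,0],"roll":0,"gripper":45},{"translation":[20,-76,0],"roll":0,"gripper":45},{"translation":[30,-114,0],"roll":0,"gripper":45},{"translation":[40,-152,0],"roll":0,"gripper":45},{"translation":[50,-189,0],"roll":0,"gripper":45}]' >/dev/null
python3 -m creep '[{"translation":[11,-38,0],"roll":0,"gripper":45},{"translation":[22,-76,0],"roll":0,"gripper":45},{"translation":[33,-114,0],"roll":0,"gripper":45},{"translation":[35,-160,0],"roll":0,"gripper":45},{"translation":[35,-168,0],"roll":0,"gripper":45}]' >/dev/null
python3 -m creep '[{"translation":[0,0,0],"roll":0,"gripper":45},{"translation":[0,0,0],"roll":0,"gripper":45}]' >/dev/null; python3 s.py
python3 - <<'E'
from h import *
im=snap('side'); print(fit({'side':masks(im,'blk')},'block',[.5825,.148,.06],steps=(.004,.004,.1)))
im=snap('top','t1.png',s=1.5)
E
```

```text
t 8.37 F [-182.5 -363.9   53.9] yaw-frame deg -0.12 tilt [ 0.001 -0.001] forceF [ 0.3  0.4 -0.4] grip 24.1 14.9
t 8.78 F [-183.7 -360.4   77. ] yaw-frame deg 0.04 tilt [-0.005  0.005] forceF [-0.3  1.   0.3] grip 42.3 0.0
t 10.2 F [-53.3 144.1 127.5] yaw-frame deg 0.17 tilt [ 0.002 -0.   ] forceF [ 0.2 -1.1  0.2] grip 45.1 0.0
(array([ 0.58325641,  0.14605668, -0.3170598 ]), np.float64(0.13947510197798815))
```

View pics/t1.png

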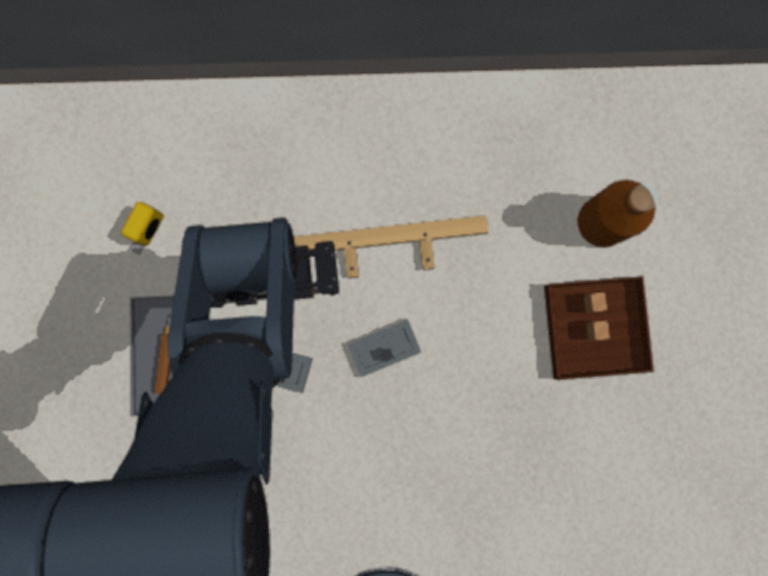

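Two blocks stand in the bin ((598,302), (601,331)); fronts unmoved. Now the third block.

```bash

python3 -m creep '[{"translation":[1,0,25],"roll":0,"gripper":42},{"translation":[1,1,55],"roll":0,"gripper":42},{"translation":[1,1,78],"roll":0,"gripper":42},{"translation":[1,1,86],"roll":0,"gripper":42},{"translation":[1,1,86],"roll":0,"gripper":42}]' >/dev/null; python3 s.py
python3 -m creep '[{"translation":[0,0,0],"roll":0,"gripper":15},{"translation":[0,0,0],"roll":0,"gripper":15},{"translation":[0,0,0],"roll":0,"gripper":15},{"translation":[0,0,0],"roll":0,"gripper":15},{"translation":[0,0,0],"roll":0,"gripper":15}]' >/dev/null; python3 s.py
python3 -m creep '[{"translation":[0,0,-5],"roll":0,"gripper":15},{"translation":[0,0,-25],"roll":0,"gripper":15},{"translation":[0,0,-50],"roll":0,"gripper":15},{"translation":[0,0,-59],"roll":0,"gripper":15},{"translation":[0,0,-59],"roll":0,"gripper":15}]' >/dev/null; python3 s.py
```

```text
t 10.72 F [-53.9 140.5  38.6] yaw-frame deg -0.14 tilt [-0.005 -0.   ] forceF [-0.2  0.5  0.1] grip 42.0 0.0
t 11.13 F [-51.3 142.2  42.1] yaw-frame deg 0.02 tilt [ 0.003 -0.   ] forceF [-0.6 -0.4  4.8] grip 24.2 15.0
t 11.55 F [-50.5 142.4 102.3] yaw-frame deg 0.02 tilt [0.006 0.   ] forceF [ 0.5 -0.2  0.4] grip 23.8 15.0
```

```bash

python3 -m creep '[{"translation":[-8,25,0],"roll":0,"gripper":15},{"translation":[-20,63,0],"roll":0,"gripper":15},{"translation":[-33,101,0],"roll":0,"gripper":15},{"translation":[-46,138,0],"roll":0,"gripper":15},{"translation":[-60,175,0],"roll":0,"gripper":15}]' >/dev/null
python3 -m creep '[{"translation":[-12,37,0],"roll":0,"gripper":15},{"translation":[-24,74,0],"roll":0,"gripper":15},{"translation":[-36,111,0],"roll":0,"gripper":15},{"translation":[-48,148,0],"roll":0,"gripper":15},{"translation":[-60,185,0],"roll":0,"gripper":15}]' >/dev/null
python3 -m creep '[{"translation":[-14,38,0],"roll":0,"gripper":15},{"translation":[-28,76,0],"roll":0,"gripper":15},{"translation":[-42,112,0],"roll":0,"gripper":15},{"translation":[-54,140,0],"roll":0,"gripper":15},{"translation":[-54,145,0],"roll":0,"gripper":15}]' >/dev/null
python3 -m creep '[{"translation":[0,0,10],"roll":0,"gripper":15},{"translation":[0,0,35],"roll":0,"gripper":15},{"translation":[0,0,46],"roll":0,"gripper":15},{"translation":[0,0,46],"roll":0,"gripper":15},{"translation":[0,0,46],"roll":0,"gripper":15}]' >/dev/null; python3 s.py
python3 -m creep '[{"translation":[0,0,0],"roll":0,"gripper":48},{"translation":[0,0,0],"roll":0,"gripper":48},{"translation":[0,0,0],"roll":0,"gripper":48},{"translation":[0,0,-25],"roll":0,"gripper":48},{"translation":[0,0,-46],"roll":0,"gripper":48}]' >/dev/null
python3 -m creep '[{"translation":[0,0,-20],"roll":0,"gripper":50},{"translation":[0,0,-20],"roll":0,"gripper":50},{"translation":[0,0,-20],"roll":0,"gripper":50}]' >/dev/null; python3 s.py
python3 - <<'E'
from h import *
T={n:snap(n) for n in('top','side')}
cv2.imwrite('pics/b1.png',np.hstack([cv2.resize(T['top'][60:300,60:460],None,fx=1.5,fy=1.5)]))
for m,p in(('mid',[.4417,.1625,-.3]),('long',[.4715,-.0083,.36])):
  for c in(('top',),('side',),('top','side')):
    q,f=fit({n:masks(T[n],'grey') for n in c},m,p); print(m,c,q,toF(*q[:2]),np.degrees(q[2]-FR[2]),f)
for c in(('top',),('side',)): print(fit({n:masks(T[n],'wood') for n in c},'frame',FR))
E
```

```text
t 13.22 F [-226.6 -360.4   52.1] yaw-frame deg 0.1 tilt [-0.003  0.003] forceF [0.3 0.  0.4] grip 23.8 15.0
t 13.88 F [-225.7 -363.6  121.4] yaw-frame deg 0.01 tilt [ 0.003 -0.003] forceF [ 0.4 -0.3 -0. ] grip 50.0 0.0
mid ('top',) [ 0.44279172  0.16296402 -0.29968804] [-189.80241352  169.58333772] -21.926409404426835 0.08145100152535095
mid ('side',) [ 0.44048089  0.16165447 -0.29622259] [-192.21386505  168.46987072] -21.727853623725988 0.097104431386691
mid ('top', 'side') [ 0.44126026  0.16194142 -0.28982286] [-191.41337985  168.6912219 ] -21.361176346501555 0.19553469862207185
long ('top',) [ 0.47180543 -0.00837186  0.3447077 ] [-175.09314698   -3.56809488] 14.99474643854593 0.06367424089199097
long ('side',) [ 0.47045651 -0.00883796  0.3561768 ] [-176.47605783   -3.92075335] 15.651877543115202 0.09702122442435646
long ('top', 'side') [ 0.47115686 -0.00896882  0.35924731] [-175.78897452   -4.10922839] 15.827805067097966 0.17126569775663858
(array([0.64608344, 0.01030756, 0.08396117]), np.float64(0.08568617142752041))
(array([0.64492495, 0.00921693, 0.0852972 ]), np.float64(0.15414154056206622))
```

View pics/b1.png

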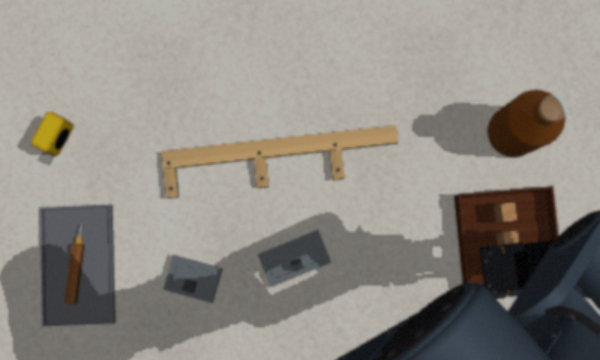

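```bash

python3 -m creep '[{"translation":[3,-33,0],"roll":0,"gripper":40},{"translation":[7,-71,0],"roll":0,"gripper":40},{"translation":[11,-110,0],"roll":0,"gripper":40},{"translation":[15,-149,0],"roll":0,"gripper":40},{"translation":[19,-186,0],"roll":0,"gripper":40}]' >/dev/null
python3 -m creep '[{"translation":[5,-37,10],"roll":-5,"gripper":40},{"translation":[10,-75,20],"roll":-10,"gripper":40},{"translation":[15,-113,30],"roll":-15.7,"gripper":40},{"translation":[19,-150,40],"roll":-15.7,"gripper":40},{"translation":[19,-170,45],"roll":-15.7,"gripper":40}]' >/dev/null
python3 -m creep '[{"translation":[0,0,0],"roll":0,"gripper":40},{"translation":[0,0,0],"roll":0,"gripper":40}]' >/dev/null;python3 s.py
```

```text
t 14.98 F [-189.3   -5.5   73.5] yaw-frame deg 15.87 tilt [-0.003  0.001] forceF [0.2 0.7 0.8] grip 39.9 0.0
```

```bash

python3 -m creep '[{"translation":[1,0,12],"roll":0,"gripper":40},{"translation":[1,0,24],"roll":0,"gripper":40},{"translation":[1,0,32],"roll":0,"gripper":40},{"translation":[1,0,33],"roll":0,"gripper":40},{"translation":[1,0,33],"roll":0,"gripper":40}]' >/dev/null;python3 s.py
python3 -m creep '[{"translation":[0,0,0],"roll":0,"gripper":8},{"translation":[0,0,0],"roll":0,"gripper":8},{"translation":[0,0,0],"roll":0,"gripper":8},{"translation":[0,0,0],"roll":0,"gripper":8},{"translation":[0,0,0],"roll":0,"gripper":8}]' 35 >/dev/null;python3 s.py
python3 -m creep '[{"translation":[0,0,0],"roll":0,"gripper":8},{"translation":[0,0,-8],"roll":0,"gripper":8},{"translation":[0,0,-20],"roll":0,"gripper":8},{"translation":[0,0,-30],"roll":0,"gripper":8},{"translation":[0,0,-30],"roll":0,"gripper":8}]' >/dev/null;python3 s.py
```

```text
t 15.4 F [-187.6   -7.4   41.1] yaw-frame deg 15.61 tilt [-0.001  0.   ] forceF [ 0.7 -0.8  0.7] grip 40.4 0.0
t 15.82 F [-187.2   -6.6   42. ] yaw-frame deg 15.71 tilt [ 0.001 -0.   ] forceF [-0.6 -0.7  1.9] grip 17.6 35.0
t 16.23 F [-186.6   -6.6   73.1] yaw-frame deg 15.72 tilt [ 0.003 -0.001] forceF [ 0.1  0.7 -1.6] grip 17.7 35.0
```

```bash

python3 -m creep '[{"translation":[25,-12,-5],"roll":4,"gripper":8},{"translation":[60,-30,-8],"roll":9,"gripper":8},{"translation":[95,-47,-8],"roll":15.7,"gripper":8},{"translation":[130,-64,-8],"roll":15.7,"gripper":8},{"translation":[155,-76,-8],"roll":15.7,"gripper":8}]' >/dev/null
python3 -m creep '[{"translation":[0,0,0],"roll":0,"gripper":8},{"translation":[0,0,0],"roll":0,"gripper":8},{"translation":[0,0,0],"roll":0,"gripper":8}]' >/dev/null;python3 s.py
```

```text
t 16.9 F [-60.5 108.7  78.8] yaw-frame deg 0.04 tilt [-0.003 -0.   ] forceF [-0.4  0.  -1.2] grip 17.6 35.0
```

```bash

python3 -m creep '[{"translation":[0,0,10],"roll":0,"gripper":8},{"translation":[0,0,24],"roll":0,"gripper":8},{"translation":[0,0,32],"roll":0,"gripper":8},{"translation":[0,0,36],"roll":0,"gripper":8},{"translation":[0,0,37],"roll":0,"gripper":8}]' >/dev/null;python3 s.py
python3 -m creep '[{"translation":[2,0,0],"roll":0,"gripper":8},{"translation":[4,0,0],"roll":0,"gripper":8},{"translation":[7,0,0],"roll":0,"gripper":8},{"translation":[10,0,0],"roll":0,"gripper":8},{"translation":[10,0,0],"roll":0,"gripper":8}]' >/dev/null;python3 s.py
```

```text
t 17.32 F [-60.7 107.9  41.9] yaw-frame deg -0.05 tilt [-0.004 -0.   ] forceF [-3.6 -1.3  7.7] grip 17.6 35.0
t 17.73 F [-47.4 108.4  42.7] yaw-frame deg -0.01 tilt [0.002 0.   ] forceF [-0.2 -0.6 -0.8] grip 17.8 35.0
```

```bash

python3 -m creep '[{"translation":[0,-3,0],"roll":0,"gripper":8},{"translation":[0,-6,0],"roll":0,"gripper":8},{"translation":[0,-9,0],"roll":0,"gripper":8},{"translation":[0,-11,0],"roll":0,"gripper":8},{"translation":[0,-12,0],"roll":0,"gripper":8}]' >/dev/null;python3 s.py
python3 -m creep '[{"translation":[1,0,0],"roll":0,"gripper":8},{"translation":[2,0,0],"roll":0,"gripper":8},{"translation":[3,0,0],"roll":0,"gripper":8},{"translation":[3,0,0],"roll":0,"gripper":8}]' >/dev/null;python3 s.py
python3 -m creep '[{"translation":[0,-1,0],"roll":0,"gripper":8},{"translation":[0,-2,0],"roll":0,"gripper":8},{"translation":[0,-3,0],"roll":0,"gripper":8},{"translation":[0,-3,0],"roll":0,"gripper":8}]' >/dev/null;python3 s.py
```

```text
t 18.15 F [-49.  121.2  42.5] yaw-frame deg 0.04 tilt [-0.  0.] forceF [ 0.4  0.6 -1.4] grip 17.7 35.0
t 18.48 F [-45.3 120.5  42.6] yaw-frame deg -0.01 tilt [0.001 0.   ] forceF [ 0.1  0.5 -1.8] grip 17.5 35.0
t 18.82 F [-45.9 123.8  42.5] yaw-frame deg 0.01 tilt [-0.  0.] forceF [-0.1 -0.2 -1.4] grip 17.5 35.0
```

```bash

for i in 1; do python3 -m creep '[{"translation":[0,-0.5,0.5],"roll":0,"gripper":8},{"translation":[0,-1,0.5],"roll":0,"gripper":8},{"translation":[0,-1.5,0.5],"roll":0,"gripper":8},{"translation":[0,-1.5,0.5],"roll":0,"gripper":8}]' >/dev/null;python3 s.py
python3 -m creep '[{"translation":[0.5,0,0],"roll":0,"gripper":8},{"translation":[1,0,0],"roll":0,"gripper":8},{"translation":[1.5,0,0],"roll":0,"gripper":8},{"translation":[1.5,0,0],"roll":0,"gripper":8}]' >/dev/null;python3 s.py
python3 -m creep '[{"translation":[0.5,0,0],"roll":0,"gripper":8},{"translation":[1,0,0],"roll":0,"gripper":8},{"translation":[1.5,0,0],"roll":0,"gripper":8},{"translation":[1.5,0,0],"roll":0,"gripper":8}]' >/dev/null;python3 s.py; done
```

```text
t 19.15 F [-45.8 124.7  42.1] yaw-frame deg 0.03 tilt [-0.    -0.001] forceF [ 0.8 -2.4 -2.3] grip 17.7 35.0
t 19.48 F [-45.6 124.7  42. ] yaw-frame deg 0.02 tilt [-0.003 -0.001] forceF [-3.2 -3.8  1.6] grip 17.7 35.0
t 19.82 F [-44.2 124.7  42.1] yaw-frame deg 0.03 tilt [-0.003 -0.001] forceF [-2.6 -3.6  2.8] grip 17.8 35.0
```

```bash

python3 -m creep '[{"translation":[0.5,0.5,-0.5],"roll":0,"gripper":8},{"translation":[1,0.5,-0.5],"roll":0,"gripper":8},{"translation":[1.5,0.5,-0.5],"roll":0,"gripper":8},{"translation":[1.5,0.5,-0.5],"roll":0,"gripper":8}]' >/dev/null;python3 s.py
python3 -m creep '[{"translation":[0.5,0,0],"roll":0,"gripper":8},{"translation":[1,0,0],"roll":0,"gripper":8},{"translation":[1.5,0,0],"roll":0,"gripper":8},{"translation":[1.5,0,0],"roll":0,"gripper":8}]' >/dev/null;python3 s.py
python3 - <<'E'
from h import *
T=snap('side','s2.png',(130,120,360,300),3)
q,f=fit({'side':masks(T,'grey')},'long',[.594,.131,.083],steps=(.004,.004,.03)); print(q,toF(*q[:2]),np.degrees(q[2]-FR[2]),f)
E
```

```text
t 20.15 F [-42.6 124.7  42.4] yaw-frame deg 0.02 tilt [-0.003 -0.   ] forceF [-3.6 -2.2  2.5] grip 17.4 35.0
t 20.48 F [-42.5 124.7  42.4] yaw-frame deg 0.03 tilt [-0.006 -0.001] forceF [-6.6 -3.5  3.6] grip 18.1 35.0
[0.60482038 0.12736278 0.12342349] [-31.28305886 120.67170559] 2.316095114965353 0.9273193932010423
```

View pics/s2.png

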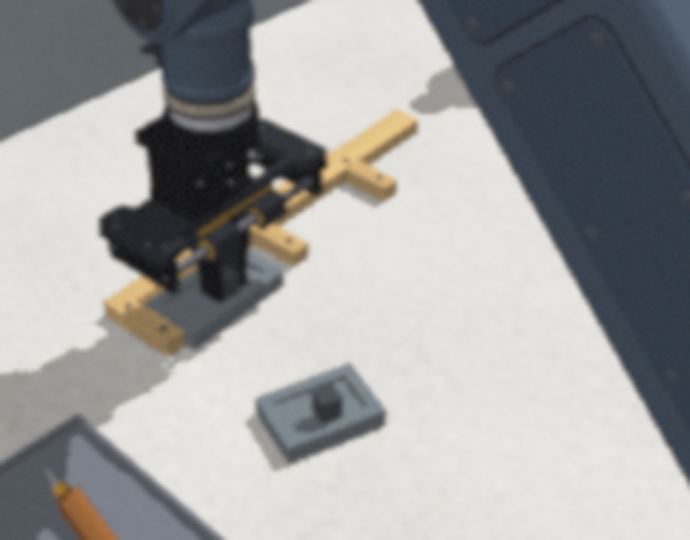

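```bash

python3 -m creep '[{"translation":[-1,0.5,0],"roll":0,"gripper":8},{"translation":[-1,0.5,0],"roll":0,"gripper":40},{"translation":[-1,0.5,0],"roll":0,"gripper":40},{"translation":[-1,0.5,0],"roll":0,"gripper":40},{"translation":[-1,0.5,-25],"roll":0,"gripper":40}]' >/dev/null
python3 -m creep '[{"translation":[0,0,-15],"roll":0,"gripper":0},{"translation":[-28,0,-15],"roll":0,"gripper":0},{"translation":[-56,0,-15],"roll":0,"gripper":0},{"translation":[-56,0,10],"roll":0,"gripper":0},{"translation":[-56,0,40],"roll":0,"gripper":0}]' 20 >/dev/null;python3 s.py
python3 - <<'E'
from h import *
T={n:snap(n) for n in('side','top')}
cv2.imwrite('pics/b3.png',cv2.resize(T['top'][120:280,140:360],None,fx=3,fy=3,interpolation=2))
q,f=fit({'side':masks(T['side'],'grey')},'long',[.594,.131,.083],steps=(.004,.004,.03)); print(q,toF(*q[:2]),np.degrees(q[2]-FR[2]),f)
E
```

```text
t 21.37 F [-95.2 124.4  29.6] yaw-frame deg 0.0 tilt [0.007 0.001] forceF [ 1.1  0.  -0.1] grip 14.3 0.0
[0.60807035 0.11527177 0.11726857] [-29.04667366 108.3528884 ] 1.9634445446967406 1.0620595870935838
```

View pics/b3.png

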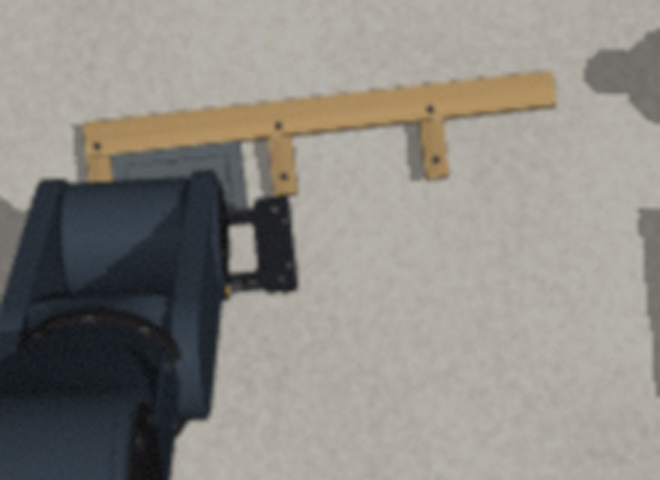

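```bash

python3 -m creep '[{"translation":[8,0,0],"roll":0,"gripper":0},{"translation":[15,0,0],"roll":0,"gripper":0},{"translation":[20,0,0],"roll":0,"gripper":0},{"translation":[22,0,0],"roll":0,"gripper":0},{"translation":[22,0,0],"roll":0,"gripper":0}]' >/dev/null;python3 s.py
python3 -m creep '[{"translation":[1,0,0],"roll":0,"gripper":0},{"translation":[2,0,0],"roll":0,"gripper":0},{"translation":[3,0,0],"roll":0,"gripper":0},{"translation":[3,0,0],"roll":0,"gripper":0}]' >/dev/null;python3 s.py
python3 -m creep '[{"translation":[1,0,0],"roll":0,"gripper":0},{"translation":[2,0,0],"roll":0,"gripper":0},{"translation":[3,0,0],"roll":0,"gripper":0},{"translation":[3,0,0],"roll":0,"gripper":0}]' >/dev/null;python3 s.py
```

```text
t 21.88 F [-72.8 124.   28.8] yaw-frame deg 0.0 tilt [0.004 0.   ] forceF [ 0.9 -0.5  0.2] grip 0.5 0.0
t 22.22 F [-71.9 124.1  27.6] yaw-frame deg 0.0 tilt [-0. -0.] forceF [-1.3 -0.1  0.5] grip 0.9 0.0
t 22.55 F [-71.6 124.2  27.2] yaw-frame deg 0.02 tilt [-0.006 -0.   ] forceF [-5.2 -1.2  4.3] grip 0.7 2.7
```

```bash

python3 -m creep '[{"translation":[1,0,0],"roll":0,"gripper":0},{"translation":[2,0,0],"roll":0,"gripper":0},{"translation":[2,0,0],"roll":0,"gripper":0},{"translation":[2,0,0],"roll":0,"gripper":0}]' >/dev/null;python3 s.py
python3 -m creep '[{"translation":[-10,0,0],"roll":0,"gripper":0},{"translation":[-14,0,-10],"roll":0,"gripper":0},{"translation":[-14,0,-40],"roll":0,"gripper":0},{"translation":[10,20,-40],"roll":0,"gripper":0},{"translation":[25,37,-40],"roll":0,"gripper":0}]' >/dev/null
python3 -m creep '[{"translation":[0,0,0],"roll":0,"gripper":0},{"translation":[0,0,10],"roll":0,"gripper":0},{"translation":[0,0,20],"roll":0,"gripper":0},{"translation":[0,0,25],"roll":0,"gripper":0},{"translation":[0,0,25],"roll":0,"gripper":0}]' >/dev/null;python3 s.py
```

```text
t 22.88 F [-71.6 124.2  27.1] yaw-frame deg 0.03 tilt [-0.01  -0.001] forceF [-8.2 -2.1  5.5] grip 0.4 4.0
t 23.72 F [-44.3  88.   40.3] yaw-frame deg 0.05 tilt [-0.005  0.   ] forceF [0.5 0.8 0.9] grip 0.4 0.0
```

```bash

python3 -m creep '[{"translation":[0,-3,-1],"roll":0,"gripper":0},{"translation":[0,-6,-1],"roll":0,"gripper":0},{"translation":[0,-9,-1],"roll":0,"gripper":0},{"translation":[0,-11,-1],"roll":0,"gripper":0},{"translation":[0,-11,-1],"roll":0,"gripper":0}]' >/dev/null;python3 s.py
python3 -m creep '[{"translation":[0,-1,0],"roll":0,"gripper":0},{"translation":[0,-2,0],"roll":0,"gripper":0},{"translation":[0,-3,0],"roll":0,"gripper":0},{"translation":[0,-3,0],"roll":0,"gripper":0}]' >/dev/null;python3 s.py
python3 -m creep '[{"translation":[0,-1,0],"roll":0,"gripper":0},{"translation":[0,-2,0],"roll":0,"gripper":0},{"translation":[0,-3,0],"roll":0,"gripper":0},{"translation":[0,-3,0],"roll":0,"gripper":0}]' >/dev/null;python3 s.py
```

```text
t 24.13 F [-41.7  98.9  43.9] yaw-frame deg 0.05 tilt [0.001 0.   ] forceF [-1.  -0.8 -0.2] grip 0.5 0.0
t 24.47 F [-41.8 101.2  43.6] yaw-frame deg 0.0 tilt [0. 0.] forceF [-0.4 -0.2 -0.5] grip 0.6 0.0
t 24.8 F [-41.8 104.3  43.5] yaw-frame deg 0.01 tilt [-0.  0.] forceF [ 0.3 -0.3 -0. ] grip 0.6 0.0
```

```bash

python3 -m creep '[{"translation":[0,-1,0],"roll":0,"gripper":0},{"translation":[0,-2,0],"roll":0,"gripper":0},{"translation":[0,-2,0],"roll":0,"gripper":0},{"translation":[0,-2,0],"roll":0,"gripper":0}]' >/dev/null;python3 s.py
python3 -m creep '[{"translation":[0,-1,0],"roll":0,"gripper":0},{"translation":[0,-2,0],"roll":0,"gripper":0},{"translation":[0,-2,0],"roll":0,"gripper":0},{"translation":[0,-2,0],"roll":0,"gripper":0}]' >/dev/null;python3 s.py
```

```text
t 25.13 F [-41.8 106.2  43.6] yaw-frame deg 0.01 tilt [0. 0.] forceF [ 0.6 -0.   0.4] grip 0.6 0.0
t 25.47 F [-41.8 106.6  43.7] yaw-frame deg 0.05 tilt [-0.    -0.002] forceF [-0.9 -5.6  0.2] grip 0.4 2.7
```

```bash

python3 -m creep '[{"translation":[0,3,0],"roll":0,"gripper":0},{"translation":[0,8,-15],"roll":0,"gripper":0},{"translation":[0,30,-50],"roll":0,"gripper":20},{"translation":[0,65,-80],"roll":0,"gripper":40},{"translation":[0,105,-90],"roll":0,"gripper":40}]' >/dev/null
python3 -m creep '[{"translation":[0,40,0],"roll":0,"gripper":40},{"translation":[0,80,0],"roll":0,"gripper":40},{"translation":[0,100,0],"roll":0,"gripper":40},{"translation":[0,100,0],"roll":0,"gripper":40}]' >/dev/null;python3 s.py
python3 - <<'E'
from h import *
T={n:snap(n) for n in('side','top')}
cv2.imwrite('pics/b4.png',np.vstack([cv2.resize(T['top'][120:280,140:340],None,fx=2.5,fy=2.5,interpolation=2)[:,:500],cv2.resize(T['side'][150:300,130:330],None,fx=2.5,fy=2.5,interpolation=2)])[:600] if 0 else np.hstack([cv2.resize(T['top'][130:290,140:300],None,fx=2.4,fy=2.4,interpolation=2),cv2.resize(T['side'][140:300,140:310],None,fx=2.4,fy=2.4,interpolation=2)]))
for m,p in(('mid',[.4413,.1619,-.3]),('long',[.608,.132,.083])):
  for c in(('top',),('side',)):
    q,f=fit({n:masks(T[n],'grey') for n in c},m,p,steps=(.004,.004,.05)); print(m,c,q,toF(*q[:2]),np.degrees(q[2]-FR[2]),f)
E
```

```text
t 26.22 F [-41.  -98.7 133. ] yaw-frame deg -0.32 tilt [ 0.003 -0.002] forceF [-0.6  0.2 -1.1] grip 36.9 0.0
mid ('top',) [ 0.40629385  0.17420489 -0.2006236 ] [-225.24272414  183.8113506 ] -16.250435462676315 1.146380377446433
mid ('side',) [ 0.44085504  0.16175863 -0.29159109] [-191.83236368  168.54265593] -21.462488373520628 0.045917629135352744
long ('top',) [0.6046084  0.13127239 0.09690636] [-31.17017704 124.5854363 ] 0.7967755519038908 0.1297903645033132
long ('side',) [0.60242337 0.12985462 0.11823677] [-33.46522822 123.3536895 ] 2.018918038488433 0.22617753701948576
```

View pics/b4.png

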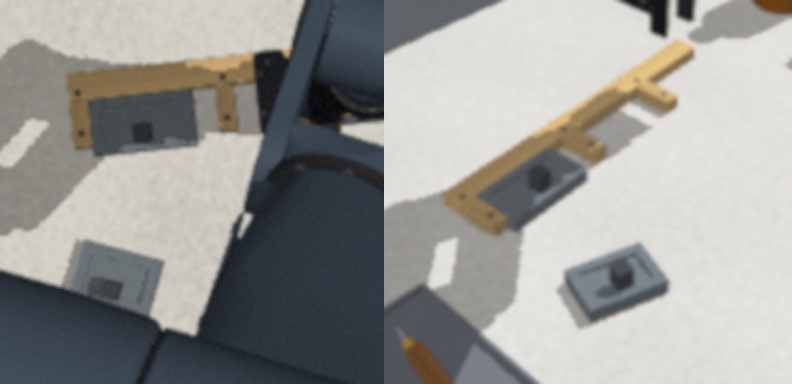

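```bash

python3 -m creep '[{"translation":[-14,-25,0],"roll":0,"gripper":40},{"translation":[-34,-59,0],"roll":0,"gripper":40},{"translation":[-54,-93,0],"roll":0,"gripper":40},{"translation":[-74,-127,0],"roll":0,"gripper":40},{"translation":[-94,-160,0],"roll":0,"gripper":40}]' >/dev/null
python3 -m creep '[{"translation":[-20,-34,10],"roll":7,"gripper":40},{"translation":[-40,-67,20],"roll":14,"gripper":40},{"translation":[-60,-95,35],"roll":21.5,"gripper":40},{"translation":[-67,-112,50],"roll":21.5,"gripper":40},{"translation":[-67,-112,57],"roll":21.5,"gripper":40}]' >/dev/null
python3 -m creep '[{"translation":[0,0,0],"roll":0,"gripper":40},{"translation":[0,0,0],"roll":0,"gripper":40}]' >/dev/null;python3 s.py
```

```text
t 27.32 F [-202.4  179.1   75.5] yaw-frame deg -21.39 tilt [0. 0.] forceF [0.1 0.5 0.5] grip 40.4 0.0
```

```bash

python3 -m creep '[{"translation":[2,5,0],"roll":0,"gripper":40},{"translation":[2,5,0],"roll":0,"gripper":40},{"translation":[2,5,0],"roll":0,"gripper":40}]' >/dev/null;python3 s.py
python3 -m creep '[{"translation":[0,0,12],"roll":0,"gripper":40},{"translation":[0,0,24],"roll":0,"gripper":40},{"translation":[0,0,32],"roll":0,"gripper":40},{"translation":[0,0,34],"roll":0,"gripper":40},{"translation":[0,0,34],"roll":0,"gripper":40}]' >/dev/null;python3 s.py
```

```text
t 27.57 F [-201.6  172.1   76.1] yaw-frame deg -21.63 tilt [0.002 0.   ] forceF [-0.1  0.3  0.4] grip 40.3 0.0
t 27.98 F [-202.8  172.8   41.2] yaw-frame deg -21.55 tilt [-0.001 -0.   ] forceF [-0.3 -0.4  0.5] grip 39.8 0.0
```

```bash

python3 -m creep '[{"translation":[0,0,0],"roll":0,"gripper":8},{"translation":[0,0,0],"roll":0,"gripper":8},{"translation":[0,0,0],"roll":0,"gripper":8},{"translation":[0,0,0],"roll":0,"gripper":8},{"translation":[0,0,0],"roll":0,"gripper":8}]' 35 >/dev/null;python3 s.py
python3 -m creep '[{"translation":[0,0,-5],"roll":0,"gripper":8},{"translation":[0,0,-15],"roll":0,"gripper":8},{"translation":[0,0,-28],"roll":0,"gripper":8},{"translation":[0,0,-38],"roll":0,"gripper":8},{"translation":[0,0,-38],"roll":0,"gripper":8}]' >/dev/null;python3 s.py
python3 -m creep '[{"translation":[15,10,0],"roll":-5,"gripper":8},{"translation":[40,27,0],"roll":-11,"gripper":8},{"translation":[65,43,0],"roll":-17,"gripper":8},{"translation":[85,56,0],"roll":-21.6,"gripper":8},{"translation":[90,60,0],"roll":-21.6,"gripper":8}]' >/dev/null;python3 s.py
python3 -m creep '[{"translation":[15,20,0],"roll":0,"gripper":8},{"translation":[36,51,0],"roll":0,"gripper":8},{"translation":[57,82,0],"roll":0,"gripper":8},{"translation":[75,107,0],"roll":0,"gripper":8},{"translation":[80,114,0],"roll":0,"gripper":8}]' >/dev/null
python3 -m creep '[{"translation":[0,0,0],"roll":0,"gripper":8},{"translation":[0,0,0],"roll":0,"gripper":8}]' >/dev/null;python3 s.py
```

```text
t 28.4 F [-202.5  173.2   41.9] yaw-frame deg -21.49 tilt [0.001 0.   ] forceF [ 0.4 -0.1  0.8] grip 17.6 35.0
t 28.82 F [-201.9  173.3   81.2] yaw-frame deg -21.49 tilt [0.003 0.   ] forceF [ 1.2  0.4 -1.4] grip 17.5 35.0
t 29.23 F [-137.3   81.5   79.5] yaw-frame deg 0.07 tilt [ 0.005 -0.001] forceF [ 1.1 -0.7 -0.7] grip 17.5 35.0
t 29.82 F [-62.5 -28.7  78.7] yaw-frame deg 0.02 tilt [-0.004  0.001] forceF [ 0.  -0.2 -0.6] grip 17.7 35.0
```

```bash

python3 -m creep '[{"translation":[0,0,10],"roll":0,"gripper":8},{"translation":[0,0,24],"roll":0,"gripper":8},{"translation":[0,0,32],"roll":0,"gripper":8},{"translation":[0,0,36],"roll":0,"gripper":8},{"translation":[0,0,37],"roll":0,"gripper":8}]' >/dev/null;python3 s.py
python3 -m creep '[{"translation":[3,-3,0],"roll":0,"gripper":8},{"translation":[7,-6,0],"roll":0,"gripper":8},{"translation":[11,-9,0],"roll":0,"gripper":8},{"translation":[13,-10,0],"roll":0,"gripper":8},{"translation":[13,-10,0],"roll":0,"gripper":8}]' >/dev/null;python3 s.py
python3 -m creep '[{"translation":[0,-1,0],"roll":0,"gripper":8},{"translation":[0,-1.5,0],"roll":0,"gripper":8},{"translation":[0,-2,0],"roll":0,"gripper":8},{"translation":[0,-2,0],"roll":0,"gripper":8}]' >/dev/null;python3 s.py
```

```text
t 30.23 F [-62.8 -27.7  41.9] yaw-frame deg 0.17 tilt [-0.004  0.001] forceF [-2.   1.3  5.5] grip 17.9 35.0
t 30.65 F [-46.8 -19.   42.6] yaw-frame deg 0.15 tilt [ 0.001 -0.   ] forceF [-0.2  0.3 -1.5] grip 17.4 35.0
t 30.98 F [-48.  -17.4  42.5] yaw-frame deg 0.1 tilt [-0.  0.] forceF [ 0.3  0.9 -1.3] grip 18.0 35.0
```

```bash

python3 -m creep '[{"translation":[0.5,-0.5,0],"roll":0,"gripper":8},{"translation":[1,-1,0.5],"roll":0,"gripper":8},{"translation":[1.5,-1.5,0.5],"roll":0,"gripper":8},{"translation":[1.5,-1.5,0.5],"roll":0,"gripper":8}]' >/dev/null;python3 s.py
python3 -m creep '[{"translation":[0.5,0,0],"roll":0,"gripper":8},{"translation":[1,0,0],"roll":0,"gripper":8},{"translation":[1.5,0,0],"roll":0,"gripper":8},{"translation":[1.5,0,0],"roll":0,"gripper":8}]' >/dev/null;python3 s.py
python3 -m creep '[{"translation":[0.5,0,0],"roll":0,"gripper":8},{"translation":[1,0,0],"roll":0,"gripper":8},{"translation":[1.5,0,0],"roll":0,"gripper":8},{"translation":[1.5,0,0],"roll":0,"gripper":8}]' >/dev/null;python3 s.py
python3 -m creep '[{"translation":[0.5,0,0],"roll":0,"gripper":8},{"translation":[1,0,0],"roll":0,"gripper":8},{"translation":[1.5,0,0],"roll":0,"gripper":8},{"translation":[1.5,0,0],"roll":0,"gripper":8}]' >/dev/null;python3 s.py
```

```text
t 31.32 F [-46.6 -16.8  42.1] yaw-frame deg 0.13 tilt [-0.001 -0.001] forceF [-1.3 -3.4 -0.1] grip 17.8 35.0
t 31.65 F [-46.4 -16.8  42. ] yaw-frame deg 0.14 tilt [-0.003 -0.001] forceF [-4.4 -5.4  0.9] grip 17.7 35.0
t 31.98 F [-44.7 -16.8  42. ] yaw-frame deg 0.13 tilt [-0.003 -0.001] forceF [-4.6 -5.4  1.5] grip 18.0 35.0
t 32.32 F [-43.2 -16.8  42.1] yaw-frame deg 0.13 tilt [-0.003 -0.001] forceF [-4.2 -5.3  0.9] grip 17.5 35.0
```

```bash

python3 -m creep '[{"translation":[0.5,0,0],"roll":0,"gripper":8},{"translation":[1,0,0],"roll":0,"gripper":8},{"translation":[1.5,0,0],"roll":0,"gripper":8},{"translation":[1.5,0,0],"roll":0,"gripper":8}]' >/dev/null;python3 s.py
python3 -m creep '[{"translation":[0.5,0,0],"roll":0,"gripper":8},{"translation":[1,0,0],"roll":0,"gripper":8},{"translation":[1,0,0],"roll":0,"gripper":8},{"translation":[1,0,0],"roll":0,"gripper":8}]' >/dev/null;python3 s.py
python3 -m creep '[{"translation":[-1,0.5,0],"roll":0,"gripper":8},{"translation":[-1,0.5,0],"roll":0,"gripper":40},{"translation":[-1,0.5,0],"roll":0,"gripper":40},{"translation":[-1,0.5,0],"roll":0,"gripper":40},{"translation":[-1,0.5,-25],"roll":0,"gripper":40}]' >/dev/null
python3 -m creep '[{"translation":[0,0,-15],"roll":0,"gripper":0},{"translation":[-28,0,-15],"roll":0,"gripper":0},{"translation":[-56,0,-15],"roll":0,"gripper":0},{"translation":[-56,0,10],"roll":0,"gripper":0},{"translation":[-56,0,40],"roll":0,"gripper":0}]' 20 >/dev/null
python3 -m creep '[{"translation":[8,0,0],"roll":0,"gripper":0},{"translation":[15,0,0],"roll":0,"gripper":0},{"translation":[20,0,0],"roll":0,"gripper":0},{"translation":[22,0,0],"roll":0,"gripper":0},{"translation":[22,0,0],"roll":0,"gripper":0}]' >/dev/null;python3 s.py
python3 -m creep '[{"translation":[1,0,0],"roll":0,"gripper":0},{"translation":[2,0,0],"roll":0,"gripper":0},{"translation":[3,0,0],"roll":0,"gripper":0},{"translation":[3,0,0],"roll":0,"gripper":0}]' >/dev/null;python3 s.py
python3 -m creep '[{"translation":[1,0,0],"roll":0,"gripper":0},{"translation":[2,0,0],"roll":0,"gripper":0},{"translation":[3,0,0],"roll":0,"gripper":0},{"translation":[3,0,0],"roll":0,"gripper":0}]' >/dev/null;python3 s.py
```

```text
t 32.65 F [-42.8 -16.8  42. ] yaw-frame deg 0.14 tilt [-0.006 -0.001] forceF [-6.8 -5.9  3.6] grip 18.2 35.0
t 32.98 F [-42.8 -16.8  42.1] yaw-frame deg 0.16 tilt [-0.008 -0.001] forceF [-7.9 -6.9  4.9] grip 17.7 35.0
t 34.23 F [-72.3 -16.8  28.4] yaw-frame deg 0.13 tilt [ 0.003 -0.001] forceF [-0.2 -0.9 -0.3] grip 0.7 0.0
t 34.57 F [-71.7 -16.4  27.3] yaw-frame deg 0.1 tilt [-0.001  0.   ] forceF [-1.2  0.2  0.2] grip 0.4 0.6
t 34.9 F [-71.5 -16.2  26.8] yaw-frame deg 0.14 tilt [-0.007  0.001] forceF [-6.3 -1.8  4.8] grip 0.8 3.4
```

```bash

python3 -m creep '[{"translation":[-12,0,0],"roll":0,"gripper":0},{"translation":[-16,0,-10],"roll":0,"gripper":0},{"translation":[-16,0,-40],"roll":0,"gripper":0},{"translation":[8,20,-40],"roll":0,"gripper":0},{"translation":[23,32,-40],"roll":0,"gripper":0}]' >/dev/null
python3 -m creep '[{"translation":[0,0,0],"roll":0,"gripper":0},{"translation":[0,0,10],"roll":0,"gripper":0},{"translation":[0,0,20],"roll":0,"gripper":0},{"translation":[0,0,24],"roll":0,"gripper":0},{"translation":[0,0,24],"roll":0,"gripper":0}]' >/dev/null;python3 s.py
python3 -m creep '[{"translation":[0,-3,0],"roll":0,"gripper":0},{"translation":[0,-6,0],"roll":0,"gripper":0},{"translation":[0,-9,0],"roll":0,"gripper":0},{"translation":[0,-11,0],"roll":0,"gripper":0},{"translation":[0,-12,0],"roll":0,"gripper":0}]' >/dev/null;python3 s.py
python3 -m creep '[{"translation":[0,-1,0],"roll":0,"gripper":0},{"translation":[0,-2,0],"roll":0,"gripper":0},{"translation":[0,-3,0],"roll":0,"gripper":0},{"translation":[0,-3,0],"roll":0,"gripper":0}]' >/dev/null;python3 s.py
python3 -m creep '[{"translation":[0,-1,0],"roll":0,"gripper":0},{"translation":[0,-2,0],"roll":0,"gripper":0},{"translation":[0,-2,0],"roll":0,"gripper":0},{"translation":[0,-2,0],"roll":0,"gripper":0}]' >/dev/null;python3 s.py
```

```text
t 35.73 F [-47.7 -47.2  40.8] yaw-frame deg 0.13 tilt [-0.005  0.002] forceF [ 0.2 -0.1  0.2] grip 0.5 0.0
t 36.15 F [-45.2 -35.9  43.4] yaw-frame deg 0.14 tilt [ 0. -0.] forceF [-0.4 -0.1  0.3] grip 0.5 0.0
t 36.48 F [-45.1 -34.9  43.4] yaw-frame deg 0.15 tilt [ 0.001 -0.002] forceF [-1.4 -5.   0.6] grip 0.4 2.4
t 36.82 F [-45.1 -34.7  43.7] yaw-frame deg 0.18 tilt [ 0.001 -0.005] forceF [-3.1 -9.5  1.2] grip 0.5 4.8
```

```bash

python3 -m creep '[{"translation":[0,3,0],"roll":0,"gripper":0},{"translation":[0,8,-15],"roll":0,"gripper":0},{"translation":[-5,30,-50],"roll":0,"gripper":20},{"translation":[-10,60,-80],"roll":0,"gripper":40},{"translation":[-20,95,-90],"roll":0,"gripper":40}]' >/dev/null
python3 -m creep '[{"translation":[-10,35,0],"roll":0,"gripper":40},{"translation":[-30,70,0],"roll":0,"gripper":40},{"translation":[-50,105,0],"roll":0,"gripper":40},{"translation":[-60,140,0],"roll":0,"gripper":40},{"translation":[-60,150,0],"roll":0,"gripper":40}]' >/dev/null
python3 -m creep '[{"translation":[0,0,0],"roll":0,"gripper":40},{"translation":[0,0,0],"roll":0,"gripper":40}]' >/dev/null
python3 s.py
python3 - <<'E'
from h import *
print(telemetry.get_obs()["q"])
T={n:snap(n) for n in('side','top')}
cv2.imwrite('pics/b5.png',np.vstack([np.hstack([cv2.resize(T['top'][130:210,150:350],None,fx=4,fy=4,interpolation=2)]),np.hstack([cv2.resize(T['top'][185:285,80:150],None,fx=2.8,fy=2.8,interpolation=2),cv2.resize(T['side'][145:245,150:365],None,fx=2.8,fy=2.8,interpolation=2)])]) if 0 else cv2.resize(np.vstack([T['top'][130:210,150:350],np.hstack([T['top'][195:270,80:150],T['side'][250:325,110:240]])]),None,fx=3.8,fy=3.8,interpolation=2))
for m,p in(('mid',[.616,-.009,.083]),('long',[.608,.132,.083])):
  for c in(('top',),('side',)):
    q,f=fit({n:masks(T[n],'grey') for n in c},m,p,steps=(.004,.004,.05)); print(m,c,q,toF(*q[:2]),np.degrees(q[2]-FR[2]),f)
for c in(('top',),('side',)):
    q,f=fit({n:masks(T[n],'wood') for n in c},'handle',[.458,.36,-.134],.004); print(c,q,toF(*q[:2]),np.degrees(q[2]-FR[2]),f)
E
```

```text
t 37.82 F [-124.9 -276.4  132.8] yaw-frame deg 0.01 tilt [-0.     0.001] forceF [0.2 1.1 0. ] grip 40.1 0.0
[-6.52675504e-01  6.44992699e-01  1.56307346e+00  1.24959172e-03
  9.34343023e-01  8.34221979e-01]
mid ('top',) [ 0.61566964 -0.00964964  0.10813075] [-31.83012242 -16.768495  ] 1.4398857072600244 0.16154533971074556
mid ('side',) [ 0.61363498 -0.01079872  0.11865439] [-33.95303962 -17.74494443] 2.0428459220646595 0.7367777540221283
long ('top',) [0.60538929 0.11990436 0.09814403] [-31.33444124 113.19179529] 0.8676891038443534 0.10819737365698368
long ('side',) [0.60314186 0.11823906 0.09165083] [-33.71220228 111.71855134] 0.49565580458373654 0.270335941014085
('top',) [ 0.45808235  0.36140252 -0.13111129] [-158.11293413  366.07103919] -12.267673286982836 0.17008854034910192
('side',) [ 0.45735062  0.35931368 -0.1402574 ] [-159.01531762  364.05005752] -12.791706844756181 0.11623148869836321
```

View pics/b5.png

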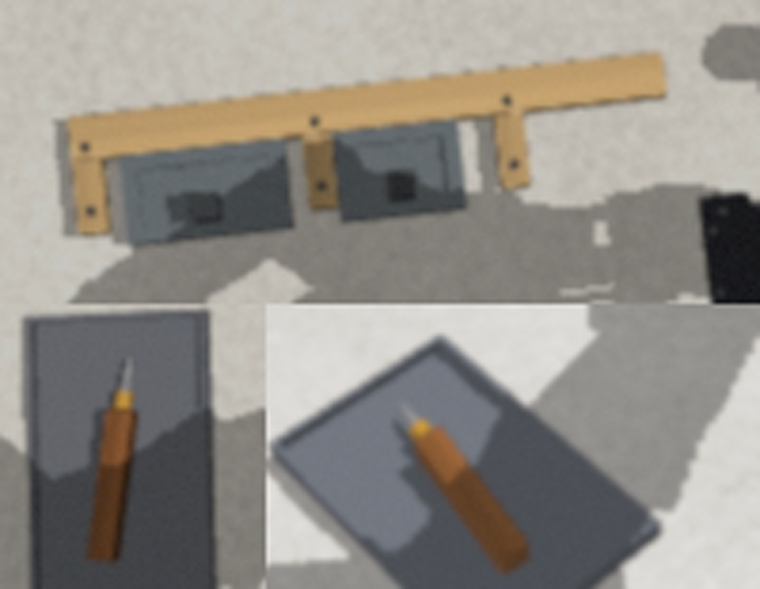

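Pictures show that the long front has been knocked about 12 mm right (gap to the stile at (118,200)); mid front sits tight. Push it back first.

```bash

python3 -m creep '[{"translation":[8,-33,0],"roll":0,"gripper":0},{"translation":[17,-71,0],"roll":0,"gripper":0},{"translation":[26,-109,0],"roll":0,"gripper":0},{"translation":[35,-147,0],"roll":0,"gripper":0},{"translation":[44,-185,0],"roll":0,"gripper":0}]' >/dev/null
python3 -m creep '[{"translation":[9,-38,0],"roll":0,"gripper":0},{"translation":[18,-76,0],"roll":0,"gripper":0},{"translation":[27,-114,0],"roll":0,"gripper":0},{"translation":[37,-152,0],"roll":0,"gripper":0},{"translation":[37,-166,0],"roll":0,"gripper":0}]' >/dev/null
python3 -m creep '[{"translation":[0,0,0],"roll":0,"gripper":0},{"translation":[0,0,30],"roll":0,"gripper":0},{"translation":[0,0,65],"roll":0,"gripper":0},{"translation":[0,0,85],"roll":0,"gripper":0},{"translation":[0,0,89],"roll":0,"gripper":0}]' >/dev/null
python3 -m creep '[{"translation":[0,0,0],"roll":0,"gripper":0},{"translation":[0,0,0],"roll":0,"gripper":0}]' >/dev/null;python3 s.py
```

```text
t 39.33 F [-44.1  74.1  44.7] yaw-frame deg 0.09 tilt [ 0.001 -0.   ] forceF [ 0.4 -0.1  0.9] grip 0.6 0.0
```

```bash

python3 -m creep '[{"translation":[0,-6,1],"roll":0,"gripper":0},{"translation":[0,-12,1],"roll":0,"gripper":0},{"translation":[0,-17,1],"roll":0,"gripper":0},{"translation":[0,-20,1],"roll":0,"gripper":0},{"translation":[0,-22,1],"roll":0,"gripper":0}]' >/dev/null;python3 s.py
python3 -m creep '[{"translation":[0,-2,0],"roll":0,"gripper":0},{"translation":[0,-4,0],"roll":0,"gripper":0},{"translation":[0,-6,0],"roll":0,"gripper":0},{"translation":[0,-7,0],"roll":0,"gripper":0},{"translation":[0,-7,0],"roll":0,"gripper":0}]' >/dev/null;python3 s.py
python3 -m creep '[{"translation":[0,-1,0],"roll":0,"gripper":0},{"translation":[0,-2,0],"roll":0,"gripper":0},{"translation":[0,-3,0],"roll":0,"gripper":0},{"translation":[0,-3,0],"roll":0,"gripper":0}]' >/dev/null;python3 s.py
python3 -m creep '[{"translation":[0,-1,0],"roll":0,"gripper":0},{"translation":[0,-2,0],"roll":0,"gripper":0},{"translation":[0,-3,0],"roll":0,"gripper":0},{"translation":[0,-3,0],"roll":0,"gripper":0}]' >/dev/null;python3 s.py
```

```text
t 39.75 F [-44.2  97.1  43.8] yaw-frame deg 0.17 tilt [ 0.001 -0.   ] forceF [ 0.2 -1.6  0.9] grip 0.7 0.6
t 40.17 F [-44.6 103.8  43. ] yaw-frame deg 0.1 tilt [-0.  0.] forceF [ 1.  -0.7 -0.2] grip 0.3 0.0
t 40.5 F [-44.5 106.5  43. ] yaw-frame deg 0.11 tilt [ 0. -0.] forceF [ 0.5 -1.6 -0.3] grip 0.3 0.7
t 40.83 F [-44.1 106.9  43.4] yaw-frame deg 0.21 tilt [ 0.001 -0.004] forceF [-0.1 -9.9  0.8] grip 0.5 5.1
```

```bash

python3 -m creep '[{"translation":[0,4,0],"roll":0,"gripper":0},{"translation":[0,8,-10],"roll":0,"gripper":0},{"translation":[0,8,-40],"roll":0,"gripper":0},{"translation":[-30,-10,-40],"roll":0,"gripper":0},{"translation":[-54,-17,-40],"roll":0,"gripper":0}]' >/dev/null
python3 -m creep '[{"translation":[0,0,5],"roll":0,"gripper":0},{"translation":[0,0,35],"roll":0,"gripper":0},{"translation":[0,0,56],"roll":0,"gripper":0},{"translation":[0,0,57],"roll":0,"gripper":0},{"translation":[8,0,57],"roll":0,"gripper":0}]' >/dev/null
python3 -m creep '[{"translation":[5,0,0],"roll":0,"gripper":0},{"translation":[10,0,0],"roll":0,"gripper":0},{"translation":[13,0,0],"roll":0,"gripper":0},{"translation":[15,0,0],"roll":0,"gripper":0},{"translation":[15,0,0],"roll":0,"gripper":0}]' >/dev/null;python3 s.py
python3 -m creep '[{"translation":[1,0,0],"roll":0,"gripper":0},{"translation":[2,0,0],"roll":0,"gripper":0},{"translation":[3,0,0],"roll":0,"gripper":0},{"translation":[3,0,0],"roll":0,"gripper":0}]' >/dev/null;python3 s.py
python3 -m creep '[{"translation":[1,0,0],"roll":0,"gripper":0},{"translation":[2,0,0],"roll":0,"gripper":0},{"translation":[3,0,0],"roll":0,"gripper":0},{"translation":[3,0,0],"roll":0,"gripper":0}]' >/dev/null;python3 s.py
```

```text
t 42.08 F [-74.3 126.4  26.8] yaw-frame deg 0.09 tilt [0.002 0.   ] forceF [ 0.1  0.6 -0.4] grip 0.5 0.0
t 42.42 F [-72.5 126.5  26.1] yaw-frame deg 0.1 tilt [0. 0.] forceF [ 0.  -0.   0.6] grip 0.7 0.0
t 42.75 F [-71.7 126.5  25.8] yaw-frame deg 0.11 tilt [-0.005 -0.   ] forceF [-4.2 -0.2  3.6] grip 0.3 2.4
```

```bash

python3 -m creep '[{"translation":[1,0,0],"roll":0,"gripper":0},{"translation":[2,0,0],"roll":0,"gripper":0},{"translation":[2,0,0],"roll":0,"gripper":0}]' >/dev/null;python3 s.py
python3 -m creep '[{"translation":[-10,0,0],"roll":0,"gripper":0},{"translation":[-20,0,-20],"roll":0,"gripper":0},{"translation":[-30,0,-55],"roll":0,"gripper":20},{"translation":[-40,-30,-75],"roll":0,"gripper":40},{"translation":[-50,-65,-75],"roll":0,"gripper":40}]' >/dev/null
python3 -m creep '[{"translation":[-7,-36,0],"roll":4,"gripper":40},{"translation":[-14,-74,0],"roll":8,"gripper":40},{"translation":[-20,-112,0],"roll":12.5,"gripper":40},{"translation":[-22,-150,0],"roll":12.5,"gripper":40},{"translation":[-22,-169,0],"roll":12.5,"gripper":40}]' >/dev/null
python3 -m creep '[{"translation":[0,0,0],"roll":0,"gripper":40},{"translation":[0,0,0],"roll":0,"gripper":40},{"translation":[0,0,0],"roll":0,"gripper":40}]' >/dev/null;python3 s.py
```

```text
t 43.0 F [-71.6 126.6  25.7] yaw-frame deg 0.13 tilt [-0.009 -0.001] forceF [-7.6 -2.2  5.8] grip 0.3 3.9
t 44.08 F [-139.7  359.8  100.9] yaw-frame deg -12.4 tilt [ 0.001 -0.   ] forceF [-0.9  0.7 -0.8] grip 40.0 0.0
```

```bash

python3 -m creep '[{"translation":[0,0,25],"roll":0,"gripper":40},{"translation":[0,0,50],"roll":0,"gripper":40},{"translation":[0,0,68],"roll":0,"gripper":40},{"translation":[0,0,74],"roll":0,"gripper":40},{"translation":[0,0,74],"roll":0,"gripper":40}]' >/dev/null;python3 s.py
python3 -m creep '[{"translation":[0,0,0],"roll":0,"gripper":8},{"translation":[0,0,0],"roll":0,"gripper":8},{"translation":[0,0,0],"roll":0,"gripper":8},{"translation":[0,0,0],"roll":0,"gripper":8},{"translation":[0,0,0],"roll":0,"gripper":8}]' 20 >/dev/null;python3 s.py
python3 -m creep '[{"translation":[0,0,-5],"roll":0,"gripper":8},{"translation":[0,0,-20],"roll":0,"gripper":8},{"translation":[0,0,-45],"roll":0,"gripper":8},{"translation":[0,0,-75],"roll":0,"gripper":8},{"translation":[0,0,-80],"roll":0,"gripper":8}]' >/dev/null
python3 -m creep '[{"translation":[0,0,0],"roll":0,"gripper":8},{"translation":[0,0,0],"roll":0,"gripper":8}]' >/dev/null;python3 s.py
python3 - <<'E'
from h import *
print(telemetry.get_obs()["q"])
E
```

```text
t 44.5 F [-140.7  358.4   25.4] yaw-frame deg -12.53 tilt [-0.003 -0.002] forceF [ 0.2 -0.3 -0.5] grip 40.1 0.0
t 44.92 F [-139.3  360.6   28.1] yaw-frame deg -12.39 tilt [0.002 0.001] forceF [-0.2 -0.7  2.1] grip 17.7 20.0
t 45.5 F [-140.3  360.3  107.2] yaw-frame deg -12.39 tilt [0. 0.] forceF [ 0.3  0.6 -1.4] grip 17.9 20.0
[4.55859384e-01 6.66474170e-01 1.61817544e+00 2.16700342e-05
 8.56761180e-01 2.15986899e+00]
```

```bash

python3 -m creep '[{"translation":[4,24,0],"roll":0,"gripper":8},{"translation":[9,58,0],"roll":0,"gripper":8},{"translation":[14,92,0],"roll":0,"gripper":8},{"translation":[19,126,0],"roll":0,"gripper":8},{"translation":[23,152,0],"roll":0,"gripper":8}]' >/dev/null
python3 -m creep '[{"translation":[5,31,0],"roll":0,"gripper":8},{"translation":[10,62,0],"roll":0,"gripper":8},{"translation":[14,92,0],"roll":0,"gripper":8},{"translation":[19,122,0],"roll":0,"gripper":8},{"translation":[23,152,0],"roll":0,"gripper":8}]' >/dev/null
python3 -m creep '[{"translation":[5,31,0],"roll":0,"gripper":8},{"translation":[10,62,0],"roll":0,"gripper":8},{"translation":[14,92,0],"roll":0,"gripper":8},{"translation":[19,122,0],"roll":0,"gripper":8},{"translation":[23,152,0],"roll":0,"gripper":8}]' >/dev/null
python3 -m creep '[{"translation":[5,31,0],"roll":0,"gripper":8},{"translation":[10,62,0],"roll":0,"gripper":8},{"translation":[15,97,0],"roll":0,"gripper":8},{"translation":[21,132,0],"roll":0,"gripper":8},{"translation":[23,152,0],"roll":0,"gripper":8}]' >/dev/null;python3 s.py
python3 -m creep '[{"translation":[0,0,0],"roll":-6.5,"gripper":8},{"translation":[0,0,0],"roll":-13,"gripper":8},{"translation":[0,0,0],"roll":-20,"gripper":8},{"translation":[0,0,0],"roll":-27,"gripper":8},{"translation":[0,0,0],"roll":-34,"gripper":8}]' >/dev/null
python3 -m creep '[{"translation":[0,0,0],"roll":-6.8,"gripper":8},{"translation":[0,0,0],"roll":-13.6,"gripper":8},{"translation":[0,0,0],"roll":-20.4,"gripper":8},{"translation":[0,0,0],"roll":-27.2,"gripper":8},{"translation":[0,0,0],"roll":-34,"gripper":8}]' >/dev/null
python3 -m creep '[{"translation":[0,0,0],"roll":-6.8,"gripper":8},{"translation":[0,0,0],"roll":-13.6,"gripper":8},{"translation":[0,0,0],"roll":-20.4,"gripper":8},{"translation":[0,0,0],"roll":-27.2,"gripper":8},{"translation":[0,0,0],"roll":-34.4,"gripper":8}]' >/dev/null
python3 -m creep '[{"translation":[0,0,0],"roll":0,"gripper":8},{"translation":[0,0,0],"roll":0,"gripper":8}]' >/dev/null;python3 s.py
```

```text
t 47.17 F [-181.1 -256.9  105.5] yaw-frame deg -12.52 tilt [-0.    -0.001] forceF [-0.2  0.3  0. ] grip 17.3 20.0
t 48.58 F [-181.4 -252.5  105.7] yaw-frame deg 89.77 tilt [-0.002  0.002] forceF [-0.2  0.3 -0.4] grip 17.9 20.0
```

```bash

python3 -m creep '[{"translation":[0,0,12],"roll":0,"gripper":8},{"translation":[0,0,26],"roll":0,"gripper":8},{"translation":[0,0,38],"roll":0,"gripper":8},{"translation":[0,0,44],"roll":0,"gripper":8},{"translation":[0,0,45],"roll":0,"gripper":8}]' 8 >/dev/null;python3 s.py
python3 -m creep '[{"translation":[0,0,1],"roll":0,"gripper":8},{"translation":[0,0,2],"roll":0,"gripper":8},{"translation":[0,0,3],"roll":0,"gripper":8},{"translation":[0,0,4],"roll":0,"gripper":8},{"translation":[0,0,5],"roll":0,"gripper":8}]' >/dev/null;python3 s.py
python3 -m creep '[{"translation":[0,0,1],"roll":0,"gripper":8},{"translation":[0,0,2],"roll":0,"gripper":8},{"translation":[0,0,3],"roll":0,"gripper":8},{"translation":[0,0,4],"roll":0,"gripper":8},{"translation":[0,0,5],"roll":0,"gripper":8}]' >/dev/null;python3 s.py
python3 -m creep '[{"translation":[0,0,1],"roll":0,"gripper":8},{"translation":[0,0,2],"roll":0,"gripper":8},{"translation":[0,0,3],"roll":0,"gripper":8},{"translation":[0,0,4],"roll":0,"gripper":8},{"translation":[0,0,4],"roll":0,"gripper":8}]' >/dev/null;python3 s.py
python3 - <<'E'
from h import *
T={n:snap(n) for n in('side','top')}
p=proj('side',[[.47,-.25,.04]])[0].astype(int); print(p)
cv2.imwrite('pics/b6.png',cv2.resize(T['side'][max(0,p[1]-60):p[1]+60,p[0]-80:p[0]+80],None,fx=4,fy=4,interpolation=2))
E
```

```text
t 49.0 F [-181.6 -252.3   60.4] yaw-frame deg 89.86 tilt [-0.003  0.002] forceF [-0.4  0.4 -0.7] grip 17.9 8.0
t 49.42 F [-180.4 -253.2   57.7] yaw-frame deg 89.94 tilt [ 0.001 -0.   ] forceF [0.1 0.9 1.8] grip 18.0 8.0
t 49.83 F [-180.6 -253.    52. ] yaw-frame deg 89.97 tilt [-0.  0.] forceF [0.8 2.1 2.2] grip 17.9 8.0
t 50.25 F [-180.7 -253.2   47.8] yaw-frame deg 89.97 tilt [-0.  0.] forceF [1.7 1.6 0.9] grip 17.9 8.0
[331 170]
```

View pics/b6.png

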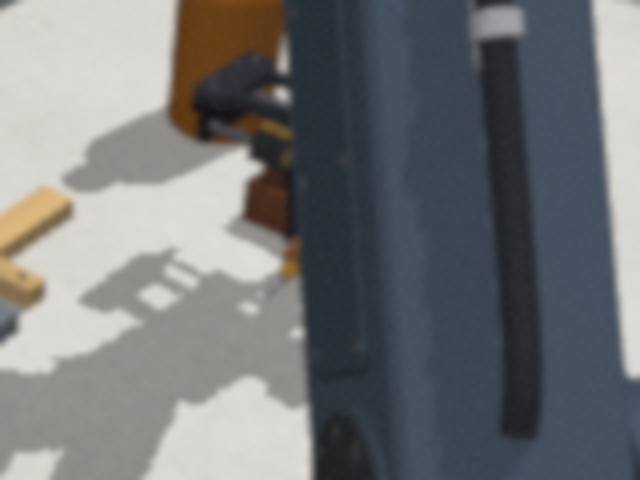

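```bash

python3 -m creep '[{"translation":[0,0,1],"roll":0,"gripper":8},{"translation":[0,0,2],"roll":0,"gripper":8},{"translation":[0,0,2],"roll":0,"gripper":8}]' >/dev/null;python3 s.py
python3 -m creep '[{"translation":[0,0,0],"roll":0,"gripper":8},{"translation":[0,0,0],"roll":0,"gripper":8},{"translation":[0,0,-20],"roll":0,"gripper":8},{"translation":[0,0,-50],"roll":0,"gripper":8},{"translation":[0,0,-70],"roll":0,"gripper":8}]' 40 >/dev/null;python3 s.py
python3 -m creep '[{"translation":[20,15,0],"roll":0,"gripper":8},{"translation":[50,40,0],"roll":0,"gripper":8},{"translation":[80,66,0],"roll":0,"gripper":8},{"translation":[110,92,0],"roll":0,"gripper":8},{"translation":[135,112,0],"roll":0,"gripper":8}]' >/dev/null
python3 -m creep '[{"translation":[25,10,0],"roll":0,"gripper":8},{"translation":[60,22,0],"roll":0,"gripper":8},{"translation":[95,38,0],"roll":0,"gripper":8},{"translation":[130,54,0],"roll":0,"gripper":8},{"translation":[155,69,0],"roll":0,"gripper":8}]' >/dev/null
python3 -m creep '[{"translation":[20,0,0],"roll":0,"gripper":8},{"translation":[45,0,0],"roll":0,"gripper":8},{"translation":[58,0,0],"roll":0,"gripper":8},{"translation":[60,0,0],"roll":0,"gripper":8},{"translation":[60,0,0],"roll":0,"gripper":8}]' >/dev/null
python3 s.py
python3 - <<'E'
from h import *
T={n:snap(n) for n in('side','top')}
o=telemetry.get_obs()["position"]; 
c=[]
for n in('side','top'):
    p=proj(n,[[o[0],o[1]+.03,o[2]-.03]])[0].astype(int); print(n,p)
    x,y=max(0,p[0]-40),max(0,p[1]-40); print(x,y); c.append(cv2.resize(T[n][y:y+80,x:x+80],(400,400),interpolation=2))
    np.save('tip_'+n,T[n])
cv2.imwrite('pics/b7.png',np.hstack(c))
E
```

```text
t 50.6 F [-180.7 -253.4   45.9] yaw-frame deg 89.97 tilt [-0. -0.] forceF [0.6 1.7 1.5] grip 17.9 8.0
t 51.02 F [-180.6 -253.8  117.1] yaw-frame deg 89.96 tilt [ 0.    -0.001] forceF [ 0.7 -1.  -1. ] grip 17.1 40.0
t 52.27 F [  0.3  96.9 115.8] yaw-frame deg 90.06 tilt [-0.    -0.001] forceF [ 0.2 -1.7 -1.3] grip 17.6 40.0
side [189 189]
149 149
top [193 163]
153 123
```

View pics/b7.png

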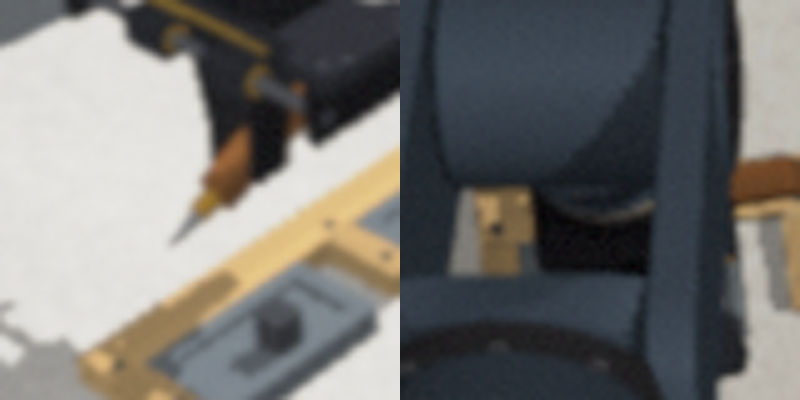

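Side view: tip at about pixel (183.4,197.6), stylus pointing +y and tilted down.

```bash
python3 - <<'E'
from h import *
o=telemetry.get_obs()["position"]
a,b=ray('side',[183.4,197.6],0.05)[0],ray('side',[183.4,197.6],.12)[0]
A=np.r_[toF(*a[:2]),50];B=np.r_[toF(*b[:2]),120]
for x in(-1.5,.3,2): 
    t=(x-A[0])/(B[0]-A[0]); print(x,A+t*(B-A))
print(toF(o[0],o[1]))
for c in ('top','side'):
  print(c,[proj(c,[[*( (lambda p:(FR[0]+np.cos(FR[2])*p[0]-np.sin(FR[2])*p[1],FR[1]+np.sin(FR[2])*p[0]+np.cos(FR[2])*p[1]))(np.array(q)/1000)),.018]])[0].round(1) for q in((0,180),(0,70),(0,26),(0,-59))])
E
```

```text
-1.5 [ -1.5        151.50272793  76.77347055]
0.3 [  0.3        150.03093168  74.9469988 ]
2 [  2.         148.64090188  73.2219977 ]
[ 0.62649399 95.27377864]
top [array([176., 171.]), array([219.3, 166.2]), array([236.6, 164.2]), array([270. , 160.5])]
side [array([176.6, 220.7]), array([207.1, 200.2]), array([218.3, 192.6]), array([238.5, 179. ])]
```

```bash

python3 -m creep '[{"translation":[0,4,10],"roll":0,"gripper":8},{"translation":[0,10,25],"roll":0,"gripper":8},{"translation":[0,14,40],"roll":0,"gripper":8},{"translation":[0,14,48],"roll":0,"gripper":8},{"translation":[0,14,49],"roll":0,"gripper":8}]' >/dev/null;python3 s.py
python3 -m creep '[{"translation":[0,0,0.7],"roll":0,"gripper":8},{"translation":[0,0,1.4],"roll":0,"gripper":8},{"translation":[0,0,2],"roll":0,"gripper":8},{"translation":[0,0,2],"roll":0,"gripper":8}]' >/dev/null;python3 s.py
python3 -m creep '[{"translation":[0,0,0.7],"roll":0,"gripper":8},{"translation":[0,0,1.4],"roll":0,"gripper":8},{"translation":[0,0,2],"roll":0,"gripper":8},{"translation":[0,0,2],"roll":0,"gripper":8}]' >/dev/null;python3 s.py
python3 -m creep '[{"translation":[0,0,0.7],"roll":0,"gripper":8},{"translation":[0,0,1.4],"roll":0,"gripper":8},{"translation":[0,0,2],"roll":0,"gripper":8},{"translation":[0,0,2],"roll":0,"gripper":8}]' >/dev/null;python3 s.py
```

```text
t 52.78 F [12.9 95.8 64. ] yaw-frame deg 89.89 tilt [-0.005 -0.   ] forceF [-0.8  0.6 -0.3] grip 17.6 40.0
t 53.12 F [14.8 96.6 65.6] yaw-frame deg 89.97 tilt [ 0.001 -0.   ] forceF [-0.4 -0.2 -0.6] grip 17.5 40.0
t 53.45 F [14.5 96.7 63.1] yaw-frame deg 89.97 tilt [0. 0.] forceF [ 0.4  0.6 -0.1] grip 17.5 40.0
t 53.78 F [14.4 96.7 60.8] yaw-frame deg 89.97 tilt [-0. -0.] forceF [ 0.1 -1.  -1.5] grip 17.6 40.0
```

```bash

python3 -m creep '[{"translation":[0,0,0.5],"roll":0,"gripper":8},{"translation":[0,0,1],"roll":0,"gripper":8},{"translation":[0,0,1],"roll":0,"gripper":8}]' >/dev/null;python3 s.py
python3 -m creep '[{"translation":[0,0,0.5],"roll":0,"gripper":8},{"translation":[0,0,1],"roll":0,"gripper":8},{"translation":[0,0,1],"roll":0,"gripper":8}]' >/dev/null;python3 s.py
python3 -m creep '[{"translation":[0,0,0.5],"roll":0,"gripper":8},{"translation":[0,0,1],"roll":0,"gripper":8},{"translation":[0,0,1],"roll":0,"gripper":8}]' >/dev/null;python3 s.py
```

```text
t 54.03 F [14.5 96.7 59.9] yaw-frame deg 89.96 tilt [-0.  0.] forceF [ 0.2  0.4 -0.9] grip 17.8 40.0
t 54.28 F [14.5 96.6 58.9] yaw-frame deg 89.96 tilt [-0.  0.] forceF [-0.9 -0.5 -1.1] grip 18.0 40.0
t 54.53 F [14.5 96.6 57.9] yaw-frame deg 89.96 tilt [-0. -0.] forceF [-0.1  0.4 -1.1] grip 17.8 40.0
```

```bash

python3 -m creep '[{"translation":[0,0,0.5],"roll":0,"gripper":8},{"translation":[0,0,1],"roll":0,"gripper":8},{"translation":[0,0,1],"roll":0,"gripper":8}]' >/dev/null;python3 s.py
python3 -m creep '[{"translation":[0,0,0.5],"roll":0,"gripper":8},{"translation":[0,0,1],"roll":0,"gripper":8},{"translation":[0,0,1],"roll":0,"gripper":8}]' >/dev/null;python3 s.py
python3 - <<'E'
from h import *
T=snap('side'); cv2.imwrite('pics/b8.png',cv2.resize(T[165:265,140:240],None,fx=5,fy=5,interpolation=2))
E
```

```text
t 54.78 F [14.5 96.6 57. ] yaw-frame deg 89.96 tilt [-0.  0.] forceF [-0.   0.3 -0.4] grip 17.8 40.0
t 55.03 F [14.7 96.6 56.3] yaw-frame deg 89.96 tilt [ 0. -0.] forceF [-0.1 -0.6  2.2] grip 17.7 40.0
```

View pics/b8.png

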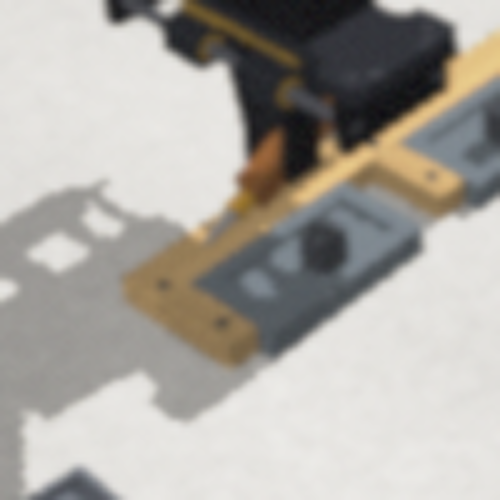

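```bash
python3 - <<'E'
from h import *
p=ray('side',[181.4,212.4],.0195)[0]; print(toF(*p[:2]))
E
python3 -m creep '[{"translation":[0,0,-5],"roll":0,"gripper":8},{"translation":[0,10,-8],"roll":0,"gripper":8},{"translation":[0,25,-8],"roll":0,"gripper":8},{"translation":[0,29,-8],"roll":0,"gripper":8},{"translation":[0,29,-8],"roll":0,"gripper":8}]' >/dev/null
python3 -m creep '[{"translation":[0,0,5],"roll":0,"gripper":8},{"translation":[0,0,9],"roll":0,"gripper":8},{"translation":[0,0,11],"roll":0,"gripper":8},{"translation":[0,0,11],"roll":0,"gripper":8}]' >/dev/null;python3 s.py
```

```text
[ 13.46478918 151.06535361]
t 55.83 F [42.  96.8 51.7] yaw-frame deg 89.97 tilt [-0.003 -0.   ] forceF [-0.6  0.1 -1.3] grip 17.6 40.0
```

```bash

python3 -m creep '[{"translation":[0,-2,-1.5],"roll":0,"gripper":8},{"translation":[0,-4,-1.5],"roll":0,"gripper":8},{"translation":[0,-6,-1.5],"roll":0,"gripper":8},{"translation":[0,-6,-1.5],"roll":0,"gripper":8}]' >/dev/null;python3 s.py
python3 -m creep '[{"translation":[0,-1,0],"roll":0,"gripper":8},{"translation":[0,-2,0],"roll":0,"gripper":8},{"translation":[0,-2,0],"roll":0,"gripper":8}]' >/dev/null;python3 s.py
python3 -m creep '[{"translation":[0,-0.5,0],"roll":0,"gripper":8},{"translation":[0,-1,0],"roll":0,"gripper":8},{"translation":[0,-1,0],"roll":0,"gripper":8}]' >/dev/null;python3 s.py
python3 -m creep '[{"translation":[0,-0.5,0],"roll":0,"gripper":8},{"translation":[0,-1,0],"roll":0,"gripper":8},{"translation":[0,-1,0],"roll":0,"gripper":8}]' >/dev/null;python3 s.py
python3 -m creep '[{"translation":[0,-0.5,0],"roll":0,"gripper":8},{"translation":[0,-1,0],"roll":0,"gripper":8},{"translation":[0,-1,0],"roll":0,"gripper":8}]' >/dev/null;python3 s.py
```

```text
t 56.17 F [36.9 96.7 54.7] yaw-frame deg 89.97 tilt [-0.001 -0.   ] forceF [-0.5 -0.2 -1.1] grip 17.7 40.0
t 56.42 F [35.3 96.7 54.6] yaw-frame deg 89.96 tilt [-0.  0.] forceF [-0.5 -0.5 -0.9] grip 17.9 40.0
t 56.67 F [34.5 96.7 54.5] yaw-frame deg 89.97 tilt [-0.  0.] forceF [ 0.8  0.2 -1.5] grip 17.4 40.0
t 56.92 F [33.4 96.7 54.5] yaw-frame deg 89.96 tilt [-0.  0.] forceF [ 0.3  0.3 -0.8] grip 17.7 40.0
t 57.17 F [32.4 96.7 54.5] yaw-frame deg 89.97 tilt [-0. -0.] forceF [-0.  -0.6  0.3] grip 17.9 40.0
```

```bash

python3 -m creep '[{"translation":[0,-0.5,1],"roll":0,"gripper":8},{"translation":[0,-1,1],"roll":0,"gripper":8},{"translation":[0,-1,1],"roll":0,"gripper":8}]' >/dev/null;python3 s.py
python3 -m creep '[{"translation":[0,-0.5,0],"roll":0,"gripper":8},{"translation":[0,-1,0],"roll":0,"gripper":8},{"translation":[0,-1,0],"roll":0,"gripper":8}]' >/dev/null;python3 s.py
python3 -m creep '[{"translation":[0,-0.5,0],"roll":0,"gripper":8},{"translation":[0,-1,0],"roll":0,"gripper":8},{"translation":[0,-1,0],"roll":0,"gripper":8}]' >/dev/null;python3 s.py
```

```text
t 57.42 F [31.5 96.6 53.4] yaw-frame deg 89.96 tilt [-0.  0.] forceF [ 0.6  0.3 -0.2] grip 17.6 40.0
t 57.67 F [31.  96.6 53.7] yaw-frame deg 89.95 tilt [0.001 0.   ] forceF [ 1.6 -0.1 -0.7] grip 17.3 40.0
t 57.92 F [30.6 96.6 53.9] yaw-frame deg 89.94 tilt [0.003 0.   ] forceF [ 2.9  1.  -1.5] grip 17.7 40.0
```

```bash

python3 -m creep '[{"translation":[0,6,0],"roll":0,"gripper":8},{"translation":[0,6,-15],"roll":0,"gripper":8},{"translation":[10,-10,-15],"roll":0,"gripper":8},{"translation":[25,-26,-15],"roll":0,"gripper":8},{"translation":[31.5,-28,-12],"roll":0,"gripper":8}]' >/dev/null
python3 -m creep '[{"translation":[0,0,0],"roll":0,"gripper":8},{"translation":[0,0,0],"roll":0,"gripper":8},{"translation":[0,0,0],"roll":0,"gripper":8}]' >/dev/null;python3 s.py;python3 s.py
python3 - <<'E'
from h import *
T={n:snap(n) for n in('side','top')}
cv2.imwrite('pics/b9.png',cv2.resize(T['side'][165:265,140:240],None,fx=5,fy=5,interpolation=2))
E
```

```text
t 58.58 F [  2.6 127.7  65.4] yaw-frame deg 89.97 tilt [ 0.001 -0.   ] forceF [ 0.3  0.4 -0.5] grip 17.7 40.0
t 58.58 F [  2.6 127.7  65.4] yaw-frame deg 89.97 tilt [ 0.001 -0.   ] forceF [ 0.3  0.4 -0.5] grip 17.7 40.0
```

View pics/b9.png

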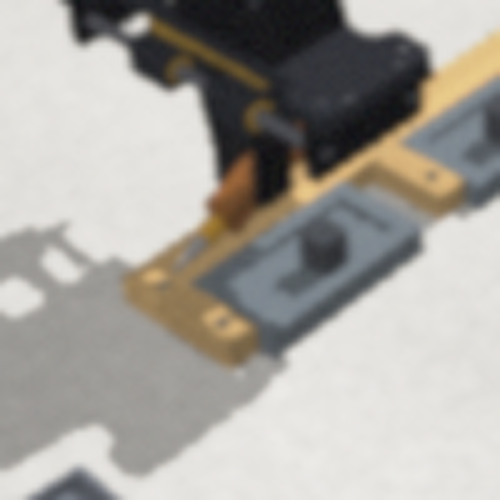

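Fronts still tight; tip hovers near the stile joint at (178,262). Now touch down.

```bash

python3 -m creep '[{"translation":[0,-1.5,3],"roll":0,"gripper":8},{"translation":[0,-2.9,6],"roll":0,"gripper":8},{"translation":[0,-2.9,7.5],"roll":0,"gripper":8},{"translation":[0,-2.9,7.5],"roll":0,"gripper":8}]' >/dev/null;python3 s.py
python3 -m creep '[{"translation":[0,0,0.3],"roll":0,"gripper":8},{"translation":[0,0,0.7],"roll":0,"gripper":8},{"translation":[0,0,0.7],"roll":0,"gripper":8}]' >/dev/null;python3 s.py
python3 -m creep '[{"translation":[0,0,0.3],"roll":0,"gripper":8},{"translation":[0,0,0.5],"roll":0,"gripper":8},{"translation":[0,0,0.5],"roll":0,"gripper":8}]' >/dev/null;python3 s.py
python3 -m creep '[{"translation":[0,0,0.3],"roll":0,"gripper":8},{"translation":[0,0,0.5],"roll":0,"gripper":8},{"translation":[0,0,0.5],"roll":0,"gripper":8}]' >/dev/null;python3 s.py
```

```text
t 59.02 F [ -1.9 128.   57.3] yaw-frame deg 89.95 tilt [-0.001 -0.   ] forceF [-0.3  0.7 -0.4] grip 17.4 40.0
t 59.27 F [ -1.2 128.2  57.4] yaw-frame deg 89.96 tilt [0. 0.] forceF [ 0.1 -0.5 -0.3] grip 17.5 40.0
t 59.52 F [ -1.2 128.2  57. ] yaw-frame deg 89.97 tilt [ 0. -0.] forceF [-0.5 -0.3 -0.9] grip 17.7 40.0
t 59.77 F [ -1.2 128.1  56.6] yaw-frame deg 89.96 tilt [0. 0.] forceF [ 0.3 -0.8  0.4] grip 17.4 40.0
```

```bash

python3 -m creep '[{"translation":[0,0.5,0.2],"roll":0,"gripper":8},{"translation":[0,0.9,0.5],"roll":0,"gripper":8},{"translation":[0,0.9,0.5],"roll":0,"gripper":8}]' >/dev/null;python3 s.py
python3 -m creep '[{"translation":[0,0,0.2],"roll":0,"gripper":8},{"translation":[0,0,0.3],"roll":0,"gripper":8},{"translation":[0,0,0.3],"roll":0,"gripper":8}]' >/dev/null;python3 s.py
python3 -m creep '[{"translation":[-1.7,0,0],"roll":0,"gripper":8},{"translation":[-3.4,0,0],"roll":0,"gripper":8},{"translation":[-5,0,0],"roll":0,"gripper":8},{"translation":[-6.7,0,0],"roll":0,"gripper":8},{"translation":[-8.4,0,0],"roll":0,"gripper":8}]' >/dev/null;python3 s.py
```

```text
t 60.02 F [ -0.8 128.1  56.1] yaw-frame deg 89.98 tilt [-0.001 -0.   ] forceF [-2.2 -0.8  3.8] grip 17.8 40.0
t 60.27 F [ -0.7 128.   55.8] yaw-frame deg 89.97 tilt [-0. -0.] forceF [-2.7 -1.1  5.3] grip 17.9 40.0
t 60.68 F [  0.3 120.   55.7] yaw-frame deg 89.94 tilt [0.002 0.001] forceF [0.4 1.9 3.3] grip 17.7 40.0
```

```bash

python3 -m creep '[{"translation":[-1.7,0,-0.3],"roll":0,"gripper":8},{"translation":[-3.4,0,-0.3],"roll":0,"gripper":8},{"translation":[-5,0,-0.3],"roll":0,"gripper":8},{"translation":[-6.7,-0.3,-0.3],"roll":0,"gripper":8},{"translation":[-8.4,-0.3,-0.3],"roll":0,"gripper":8}]' >/dev/null;python3 s.py
python3 -m creep '[{"translation":[-1.7,0,0],"roll":0,"gripper":8},{"translation":[-3.4,0,0],"roll":0,"gripper":8},{"translation":[-5,0,0],"roll":0,"gripper":8},{"translation":[-6.7,-0.3,0],"roll":0,"gripper":8},{"translation":[-8.4,-0.3,0],"roll":0,"gripper":8}]' >/dev/null;python3 s.py
python3 -m creep '[{"translation":[-1.7,0,0],"roll":0,"gripper":8},{"translation":[-3.4,0,0],"roll":0,"gripper":8},{"translation":[-5,0,0],"roll":0,"gripper":8},{"translation":[-6.7,0,0],"roll":0,"gripper":8},{"translation":[-8.4,0,0],"roll":0,"gripper":8}]' >/dev/null;python3 s.py
```

```text
t 61.1 F [ -0.5 111.2  55.9] yaw-frame deg 89.95 tilt [0.001 0.   ] forceF [0.  2.2 3.6] grip 17.4 40.0
t 61.52 F [ -1.5 102.9  55.8] yaw-frame deg 89.97 tilt [-0.001  0.   ] forceF [-0.3  2.6  4. ] grip 17.5 40.0
t 61.93 F [-1.3 94.5 55.7] yaw-frame deg 89.97 tilt [-0.001  0.   ] forceF [-0.1  3.4  2.8] grip 17.7 40.0
```

```bash

python3 -m creep '[{"translation":[-1.7,0.2,-0.2],"roll":0,"gripper":8},{"translation":[-3.4,0.4,-0.4],"roll":0,"gripper":8},{"translation":[-5,0.6,-0.5],"roll":0,"gripper":8},{"translation":[-6.7,0.8,-0.5],"roll":0,"gripper":8},{"translation":[-8.4,0.8,-0.5],"roll":0,"gripper":8}]' >/dev/null;python3 s.py
python3 -m creep '[{"translation":[-1.7,0,0],"roll":0,"gripper":8},{"translation":[-3.4,0,0],"roll":0,"gripper":8},{"translation":[-5,0,0],"roll":0,"gripper":8},{"translation":[-6.7,0,0],"roll":0,"gripper":8},{"translation":[-8.4,0,0],"roll":0,"gripper":8}]' >/dev/null;python3 s.py
python3 -m creep '[{"translation":[-1.7,0,0],"roll":0,"gripper":8},{"translation":[-3.4,0,0],"roll":0,"gripper":8},{"translation":[-5,0,0],"roll":0,"gripper":8},{"translation":[-6.7,0,0],"roll":0,"gripper":8},{"translation":[-8.4,0,0],"roll":0,"gripper":8}]' >/dev/null;python3 s.py
```

```text
t 62.35 F [ 0.1 85.7 56.3] yaw-frame deg 89.96 tilt [ 0.001 -0.   ] forceF [0.8 1.1 2.1] grip 18.1 40.0
t 62.77 F [-0.2 77.5 56.3] yaw-frame deg 89.96 tilt [ 0. -0.] forceF [0.6 1.9 2.5] grip 17.6 40.0
t 63.18 F [-0.3 69.2 56.3] yaw-frame deg 89.96 tilt [-0.  0.] forceF [-0.2  0.7  2. ] grip 17.6 40.0
```

```bash

python3 -m creep '[{"translation":[-1.7,0,0],"roll":0,"gripper":8},{"translation":[-3.4,0,0],"roll":0,"gripper":8},{"translation":[-5,0,0],"roll":0,"gripper":8},{"translation":[-6.7,0,0],"roll":0,"gripper":8},{"translation":[-8.4,0,0],"roll":0,"gripper":8}]' >/dev/null;python3 s.py
python3 -m creep '[{"translation":[-1.7,0,0],"roll":0,"gripper":8},{"translation":[-3.4,0,0],"roll":0,"gripper":8},{"translation":[-5,0,0],"roll":0,"gripper":8},{"translation":[-6.7,0,0],"roll":0,"gripper":8},{"translation":[-8.4,0,0],"roll":0,"gripper":8}]' >/dev/null;python3 s.py
python3 -m creep '[{"translation":[-1.7,0,0],"roll":0,"gripper":8},{"translation":[-3.4,0,0],"roll":0,"gripper":8},{"translation":[-5,0,0],"roll":0,"gripper":8},{"translation":[-6.7,0,0],"roll":0,"gripper":8},{"translation":[-8.4,0,0],"roll":0,"gripper":8}]' >/dev/null;python3 s.py
python3 -m creep '[{"translation":[-1.7,0,0],"roll":0,"gripper":8},{"translation":[-3.4,0,0],"roll":0,"gripper":8},{"translation":[-5,0,0],"roll":0,"gripper":8},{"translation":[-6.7,0,0],"roll":0,"gripper":8},{"translation":[-8.4,0,0],"roll":0,"gripper":8}]' >/dev/null;python3 s.py
```

```text
t 63.6 F [-0.3 60.8 56.3] yaw-frame deg 89.96 tilt [-0.  0.] forceF [0.6 0.5 1.7] grip 17.6 40.0
t 64.02 F [-0.3 52.4 56.3] yaw-frame deg 89.96 tilt [-0.  0.] forceF [0.4 1.2 1.7] grip 17.6 40.0
t 64.43 F [-0.3 44.  56.3] yaw-frame deg 89.96 tilt [-0.  0.] forceF [-0.4  1.8  1.9] grip 17.3 40.0
t 64.85 F [-0.3 35.6 56.3] yaw-frame deg 89.96 tilt [-0. -0.] forceF [0.3 1.4 0.5] grip 17.5 40.0
```

```bash

python3 -m creep '[{"translation":[-1.7,0,0.1],"roll":0,"gripper":8},{"translation":[-3.4,0,0.2],"roll":0,"gripper":8},{"translation":[-5,0,0.2],"roll":0,"gripper":8},{"translation":[-6.7,0,0.2],"roll":0,"gripper":8},{"translation":[-8.4,0,0.2],"roll":0,"gripper":8}]' >/dev/null;python3 s.py
python3 -m creep '[{"translation":[-1.7,0,0],"roll":0,"gripper":8},{"translation":[-3.4,0,0],"roll":0,"gripper":8},{"translation":[-5,0,0],"roll":0,"gripper":8},{"translation":[-6.7,0,0],"roll":0,"gripper":8},{"translation":[-8.4,0,0],"roll":0,"gripper":8}]' >/dev/null;python3 s.py
python3 -m creep '[{"translation":[-1.7,0,0],"roll":0,"gripper":8},{"translation":[-3.4,0,0],"roll":0,"gripper":8},{"translation":[-5,0,0],"roll":0,"gripper":8},{"translation":[-6.7,0,0],"roll":0,"gripper":8},{"translation":[-8.4,0,0],"roll":0,"gripper":8}]' >/dev/null;python3 s.py
python3 -m creep '[{"translation":[-1,0,0],"roll":0,"gripper":8},{"translation":[-1,0,-1],"roll":0,"gripper":8},{"translation":[-1,0,-8],"roll":0,"gripper":8},{"translation":[-1,0,-12],"roll":0,"gripper":8},{"translation":[-1,0,-12],"roll":0,"gripper":8}]' >/dev/null;python3 s.py
python3 - <<'E'
from h import *
T={n:snap(n) for n in('side','top')}
cv2.imwrite('pics/b10.png',cv2.resize(np.vstack([T['side'][160:245,150:300],T['top'][135:205,155:305]]),None,fx=3.8,fy=3.8,interpolation=2))
for m,p in(('mid',[.616,-.009,.083]),('long',[.608,.132,.083])):
  for c in(('top',),('side',)):
    q,f=fit({n:masks(T[n],'grey') for n in c},m,p,steps=(.004,.004,.05)); print(m,c,toF(*q[:2]),np.degrees(q[2]-FR[2]),f)
E
```

```text
t 65.27 F [-0.3 27.2 56.2] yaw-frame deg 89.96 tilt [0. 0.] forceF [0.4 1.  1.3] grip 18.0 40.0
t 65.68 F [-0.3 18.8 56.1] yaw-frame deg 89.96 tilt [0. 0.] forceF [-0.2  2.3  2.1] grip 17.7 40.0
t 66.1 F [-0.4 10.4 56.1] yaw-frame deg 89.97 tilt [-0. -0.] forceF [0.3 1.2 1.7] grip 17.6 40.0
t 66.52 F [ 0.3  9.2 69.2] yaw-frame deg 89.98 tilt [ 0.002 -0.001] forceF [-0.8 -0.1 -0.9] grip 17.3 40.0
mid ('top',) [-35.13902098  -4.84036243] 12.896898638735767 1.5916678824730914
mid ('side',) [-32.54698638 -17.7780458 ] 0.25880488703687093 0.8523822216299061
long ('top',) [-43.78576257  97.50267965] 6.380274142963863 1.2703198788846695
long ('side',) [-33.63258329 121.69449892] 1.8027190778726745 0.31988195402649067
```

View pics/b10.png

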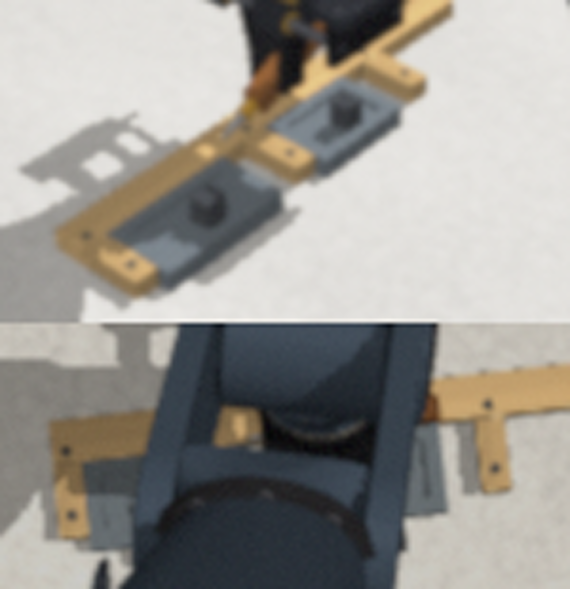

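```bash
cat >> h.py <<'E'
def toW(fx,fy,z): 
    c,s=np.cos(FR[2]),np.sin(FR[2]); return [FR[0]+(c*fx-s*fy)/1000,FR[1]+(s*fx+c*fy)/1000,z]
def ends(n,im,corner,L):
    d=im[...,2].astype(np.float32)-im[...,0]  # R-B: >0 wood/worktop, <0 grey
    out=[]
    for lo,hi in((corner+12,corner-14),(corner-L+14,corner-L-12)):
        r=[]
        for x in(-50,-45,-40,-35,-30,-25,-20,-15,-10) if lo<corner else(-44,-40,-35,-30,-25,-20,-15,-10,-6):
            y=np.arange(lo,hi,-.25); uv=proj(n,[toW(x,v,.018) for v in y]).astype(np.float32)
            v=cv2.remap(d,uv[:,0].copy(),uv[:,1].copy(),cv2.INTER_LINEAR).ravel()
            g=np.abs(np.gradient(cv2.GaussianBlur(v[None],(0,0),6).ravel())); k=g.argmax(); r.append(y[k])
        out.append((round(float(np.median(r)),1),round(float(np.std(r)),1)))
    return out
def seam(n,im,corner,L):
    d=im[...,2].astype(np.float32)-im[...,0]; r=[]
    for yy in np.linspace(corner-6,corner-L+6,8):
        x=np.arange(-14,14,.25); uv=proj(n,[toW(v,yy,.018) for v in x]).astype(np.float32)
        v=cv2.remap(d,uv[:,0].copy(),uv[:,1].copy(),cv2.INTER_LINEAR).ravel()
        r.append(float(x[np.abs(np.gradient(cv2.GaussianBlur(v[None],(0,0),6).ravel())).argmax()]))
    return np.round(r,1)
E
python3 - <<'E'
from h import *
T={n:snap(n) for n in('side','top')}
for n in T:
    for c,L in((180,110),(26,85)): print(n,c,ends(n,T[n],c,L),seam(n,T[n],c,L))
E
```

```text
side 180 [(179.2, 0.4), (61.2, 3.6)] [-2.8 -2.8 -2.8 -2.8 -2.8 -3.2 -3.2 -2.5]
side 26 [(25.0, 0.5), (-65.2, 2.4)] [-2.8 -2.  -2.2 -2.  -3.  -3.5 -3.  -2.5]
top 180 [(179.8, 0.2), (66.8, 6.4)] [ -0.8  -0.2  -0.2  11.  -11.5   2.8  -0.5   0. ]
top 26 [(29.5, 7.6), (-58.5, 0.3)] [ 0.5  0.   3.5  7.5 11.5 -6.8  1.5  0.5]
```

```bash
python3 - <<'E'
from h import *
p=ray('side',[210,195],.032)[0]; print(toF(*p[:2]))
# refine tip: look along handle axis plane x=0: sample image brightness/gradient along predicted line
T=snap('side'); 
c=T[186:206,198:224].astype(int); print((c.sum(2)//3))
E
```

```text
[-3.00315149 61.03492088]
[[229 229 229 228 227 226 226 226 226 227 228 228 227 226 224 208 163 113
   87  77  69  63  60  66  81 100]
 [227 228 228 227 225 225 226 226 226 227 228 229 227 225 219 201 158 116
   95  79  68  62  65  79 102 116]
 [226 227 227 227 226 226 226 225 226 227 227 227 225 215 199 169 134 110
   98  83  73  67  76  97 116 124]
 [226 227 227 227 227 226 226 226 226 226 224 221 216 195 166 139 117 103
   97  93  87  85  94 110 120 120]
 [227 227 227 227 227 227 227 227 226 224 212 204 194 169 140 123 110  99
  101 107 111 111 112 116 115 112]
 [229 227 227 227 227 227 227 225 221 214 195 180 167 146 129 116 108 102
  110 119 122 122 118 113 109 114]
 [228 227 226 227 227 227 223 212 192 175 159 150 141 131 120 109 103 105
  115 125 123 117 110 106 113 124]
 [227 227 226 225 224 221 208 179 150 136 128 129 129 122 112 103  94 100
  113 120 115 111 104 101 113 124]
 [227 226 225 222 210 190 168 144 127 121 122 123 122 118 114 110 104 105
  113 117 113 111 108 107 111 120]
 [225 224 219 205 177 149 133 124 122 123 124 119 117 117 120 119 115 112
  115 116 115 116 1
[... 406 characters left out ...]
98 104 108
  111 114 126 141 156 165 169 170]
 [120 121 123 135 145 154 169 175 167 144 120 108 102  98  96  99 104 108
  112 112 115 124 137 150 162 166]
 [120 121 121 124 130 133 144 151 145 127 107  98  96  96 100 108 118 118
  116 113 113 113 118 127 140 152]
 [119 122 124 126 125 125 125 120 112 101  95  92  92  97 108 124 136 134
  129 123 116 114 111 114 119 127]
 [123 124 124 125 123 117 110 102  95  91  90  90  91  95 106 125 138 145
  143 138 131 124 117 112 112 114]
 [124 125 123 121 115 106  97  91  89  87  87  89  89  92  96 108 125 140
  148 147 145 137 130 122 117 112]
 [125 124 117 110 101  96  91  88  86  85  88  89  90  91  92 100 112 129
  142 147 149 148 146 134 123 116]]
```

```bash

python3 -m creep '[{"translation":[-10,-0.5,0],"roll":0,"gripper":8},{"translation":[-25,-1,0],"roll":0,"gripper":8},{"translation":[-34.5,-1,5],"roll":0,"gripper":8},{"translation":[-34.5,-1,10],"roll":0,"gripper":8},{"translation":[-34.5,-1,10],"roll":0,"gripper":8}]' >/dev/null;python3 s.py
python3 -m creep '[{"translation":[0,0,0.5],"roll":0,"gripper":8},{"translation":[0,0,1],"roll":0,"gripper":8},{"translation":[0,0,1],"roll":0,"gripper":8}]' >/dev/null;python3 s.py
python3 -m creep '[{"translation":[0,0,0.3],"roll":0,"gripper":8},{"translation":[0,0,0.6],"roll":0,"gripper":8},{"translation":[0,0,0.6],"roll":0,"gripper":8}]' >/dev/null;python3 s.py
```

```text
t 67.18 F [ -2.  -26.4  56.9] yaw-frame deg 89.82 tilt [-0.002  0.   ] forceF [-0.1 -0.8  0. ] grip 17.6 40.0
t 67.43 F [ -1.5 -24.6  57. ] yaw-frame deg 89.99 tilt [-0.  0.] forceF [-0.5 -0.4 -0.1] grip 17.4 40.0
t 67.68 F [ -1.3 -24.6  56.7] yaw-frame deg 89.99 tilt [0. 0.] forceF [-1.2 -0.2  0.7] grip 17.4 40.0
```

```bash

python3 -m creep '[{"translation":[0,0.3,0.2],"roll":0,"gripper":8},{"translation":[0,0.5,0.4],"roll":0,"gripper":8},{"translation":[0,0.5,0.4],"roll":0,"gripper":8}]' >/dev/null;python3 s.py
python3 -m creep '[{"translation":[-1.7,0,0],"roll":0,"gripper":8},{"translation":[-3.4,0,0],"roll":0,"gripper":8},{"translation":[-5,0,0],"roll":0,"gripper":8},{"translation":[-6.7,0,0],"roll":0,"gripper":8},{"translation":[-8.4,0,0],"roll":0,"gripper":8}]' >/dev/null;python3 s.py
python3 -m creep '[{"translation":[-1.7,0,0],"roll":0,"gripper":8},{"translation":[-3.4,0,0],"roll":0,"gripper":8},{"translation":[-5,0,0],"roll":0,"gripper":8},{"translation":[-6.7,0,0],"roll":0,"gripper":8},{"translation":[-8.4,0,0],"roll":0,"gripper":8}]' >/dev/null;python3 s.py
```

```text
t 67.93 F [ -1.1 -24.7  56.3] yaw-frame deg 89.98 tilt [-0.001  0.   ] forceF [-1.4 -0.4  1.9] grip 17.9 40.0
t 68.35 F [ -0.5 -33.5  56.3] yaw-frame deg 89.95 tilt [0.001 0.   ] forceF [0.2 2.  2. ] grip 17.6 40.0
t 68.77 F [ -0.9 -41.9  56.1] yaw-frame deg 89.96 tilt [-0.  0.] forceF [0.5 1.  2.1] grip 17.6 40.0
```

```bash

python3 -m creep '[{"translation":[-1.7,0,0],"roll":0,"gripper":8},{"translation":[-3.4,0,0],"roll":0,"gripper":8},{"translation":[-5,0,0],"roll":0,"gripper":8},{"translation":[-6.7,0,0],"roll":0,"gripper":8},{"translation":[-8.4,0,0],"roll":0,"gripper":8}]' >/dev/null;python3 s.py
python3 -m creep '[{"translation":[-1.7,0,0],"roll":0,"gripper":8},{"translation":[-3.4,0,0],"roll":0,"gripper":8},{"translation":[-5,0,0],"roll":0,"gripper":8},{"translation":[-6.7,0,0],"roll":0,"gripper":8},{"translation":[-8.4,0,0],"roll":0,"gripper":8}]' >/dev/null;python3 s.py
python3 -m creep '[{"translation":[-1.7,0,0],"roll":0,"gripper":8},{"translation":[-3.4,0,0],"roll":0,"gripper":8},{"translation":[-5,0,0],"roll":0,"gripper":8},{"translation":[-6.7,0,0],"roll":0,"gripper":8},{"translation":[-8.4,0,0],"roll":0,"gripper":8}]' >/dev/null;python3 s.py
```

```text
t 69.18 F [ -0.9 -50.3  56.1] yaw-frame deg 89.96 tilt [-0.  0.] forceF [-0.4  1.1  1.3] grip 17.6 40.0
t 69.6 F [ -0.9 -58.7  56.1] yaw-frame deg 89.97 tilt [-0. -0.] forceF [0.1 2.  2.5] grip 17.4 40.0
t 70.02 F [ -0.9 -67.1  56.1] yaw-frame deg 89.96 tilt [-0. -0.] forceF [-0.   1.5  1.5] grip 17.7 40.0
```

```bash

python3 -m creep '[{"translation":[-1.7,0,0],"roll":0,"gripper":8},{"translation":[-3.4,0,0],"roll":0,"gripper":8},{"translation":[-5,0,0],"roll":0,"gripper":8},{"translation":[-6.7,0,0],"roll":0,"gripper":8},{"translation":[-8.4,0,0],"roll":0,"gripper":8}]' >/dev/null;python3 s.py
python3 -m creep '[{"translation":[-1.7,0,0],"roll":0,"gripper":8},{"translation":[-3.4,0,0],"roll":0,"gripper":8},{"translation":[-5,0,0],"roll":0,"gripper":8},{"translation":[-6.7,0,0],"roll":0,"gripper":8},{"translation":[-8.4,0,0],"roll":0,"gripper":8}]' >/dev/null;python3 s.py
python3 -m creep '[{"translation":[-1.7,0,0],"roll":0,"gripper":8},{"translation":[-3.4,0,0],"roll":0,"gripper":8},{"translation":[-5,0,0],"roll":0,"gripper":8},{"translation":[-6.7,0,0],"roll":0,"gripper":8},{"translation":[-8.4,0,0],"roll":0,"gripper":8}]' >/dev/null;python3 s.py
python3 -m creep '[{"translation":[-1.7,0,0],"roll":0,"gripper":8},{"translation":[-3.4,0,0],"roll":0,"gripper":8},{"translation":[-5,0,0],"roll":0,"gripper":8},{"translation":[-6.7,0,0],"roll":0,"gripper":8},{"translation":[-8.4,0,0],"roll":0,"gripper":8}]' >/dev/null;python3 s.py
python3 -m creep '[{"translation":[-1.7,0,0],"roll":0,"gripper":8},{"translation":[-3.4,0,0],"roll":0,"gripper":8},{"translation":[-5,0,0],"roll":0,"gripper":8},{"translation":[-6.7,0,0],"roll":0,"gripper":8},{"translation":[-8.4,0,0],"roll":0,"gripper":8}]' >/dev/null;python3 s.py
python3 -m creep '[{"translation":[-1.7,0,0],"roll":0,"gripper":8},{"translation":[-3.4,0,0],"roll":0,"gripper":8},{"translation":[-5,0,0],"roll":0,"gripper":8},{"translation":[-6.7,0,0],"roll":0,"gripper":8},{"translation":[-8.4,0,0],"roll":0,"gripper":8}]' >/dev/null;python3 s.py
python3 -m creep '[{"translation":[-1,0,0],"roll":0,"gripper":8},{"translation":[-1,0,-1],"roll":0,"gripper":8},{"translation":[-1,0,-15],"roll":0,"gripper":8},{"translation":[-1,0,-40],"roll":0,"gripper":8},{"translation":[-1,0,-60],"roll":0,"gripper":8}]' >/dev/null;python3 s.py
python3 - <<'E'
from h import *
T={n:snap(n) for n in('side','top')}
for n in T:
    for c,L in((180,110),(26,85)): print(n,c,ends(n,T[n],c,L),seam(n,T[n],c,L))
print(telemetry.get_obs()["q"])
E
```

```text
t 70.43 F [ -0.9 -75.5  56.1] yaw-frame deg 89.96 tilt [ 0. -0.] forceF [-1.3  1.4  1.6] grip 17.5 40.0
t 70.85 F [ -0.9 -83.9  56.1] yaw-frame deg 89.96 tilt [-0.  0.] forceF [-0.2  0.9  2.7] grip 18.0 40.0
t 71.27 F [ -0.9 -92.3  56.1] yaw-frame deg 89.96 tilt [-0.  0.] forceF [0.1 0.9 1.8] grip 17.8 40.0
t 71.68 F [  -0.9 -100.7   56.1] yaw-frame deg 89.96 tilt [-0.  0.] forceF [0.4 2.1 1.8] grip 17.6 40.0
t 72.1 F [  -0.9 -109.1   56.1] yaw-frame deg 89.96 tilt [-0.  0.] forceF [-0.4  1.7  2.4] grip 18.0 40.0
t 72.52 F [  -1.  -117.6   56.1] yaw-frame deg 89.98 tilt [-0. -0.] forceF [-1.2  0.3  0.8] grip 17.6 40.0
t 72.93 F [  -0.6 -118.6  117.5] yaw-frame deg 89.96 tilt [ 0.001 -0.   ] forceF [ 0.1  0.6 -0.6] grip 17.7 40.0
side 180 [(179.2, 0.3), (61.5, 3.5)] [-2.5 -2.5 -2.8 -3.  -2.8 -3.  -3.2 -3. ]
side 26 [(25.2, 0.5), (-65.0, 2.5)] [-2.8 -2.2 -2.2 -2.5 -3.  -3.2 -2.2 -2.5]
top 180 [(179.8, 0.2), (69.5, 0.3)] [-0.5 -0.2 -0.2 -0.8 -0.2 -0.2 -0.5  0. ]
top 26 [(25.8, 0.4), (-51.8, 3.2)] [ -0.5  -0.2  -0.2  -0.2   0.    0.2  11.5 -11.5]
[-3.31774142e-01  7.20869081e-01  1.42373175e+00 -1.24019608e-04
  9.86898023e-01 -4.14163964e-01]
```

```bash

python3 -m creep '[{"translation":[22,-6,0],"roll":0,"gripper":8},{"translation":[56,-16,0],"roll":0,"gripper":8},{"translation":[90,-26,0],"roll":0,"gripper":8},{"translation":[125,-36,0],"roll":0,"gripper":8},{"translation":[160,-46,0],"roll":0,"gripper":8}]' >/dev/null
python3 -m creep '[{"translation":[34,-10,0],"roll":6.7,"gripper":8},{"translation":[68,-20,0],"roll":13.4,"gripper":8},{"translation":[102,-30,0],"roll":20.1,"gripper":8},{"translation":[136,-39,0],"roll":26.8,"gripper":8},{"translation":[160,-46,0],"roll":33.5,"gripper":8}]' >/dev/null
python3 -m creep '[{"translation":[0,0,0],"roll":6.7,"gripper":8},{"translation":[0,0,0],"roll":13.4,"gripper":8},{"translation":[0,0,0],"roll":20.1,"gripper":8},{"translation":[0,0,0],"roll":26.8,"gripper":8},{"translation":[0,0,0],"roll":33.5,"gripper":8}]' >/dev/null
python3 -m creep '[{"translation":[0,0,0],"roll":6.7,"gripper":8},{"translation":[0,0,0],"roll":13.4,"gripper":8},{"translation":[0,0,0],"roll":20.1,"gripper":8},{"translation":[0,0,0],"roll":26.8,"gripper":8},{"translation":[0,0,0],"roll":27,"gripper":8}]' >/dev/null;python3 s.py
```

```text
t 74.7 F [-92.8 201.7 115.9] yaw-frame deg -4.16 tilt [-0. -0.] forceF [ 0.2  0.4 -0.9] grip 17.6 40.0
```

```bash

python3 -m creep '[{"translation":[-10,-25,0],"roll":0,"gripper":8},{"translation":[-24,-63,0],"roll":0,"gripper":8},{"translation":[-38,-101,0],"roll":0,"gripper":8},{"translation":[-50,-138,0],"roll":0,"gripper":8},{"translation":[-57,-155,0],"roll":0,"gripper":8}]' >/dev/null
python3 -m creep '[{"translation":[0,0,0],"roll":0,"gripper":8},{"translation":[0,0,20],"roll":0,"gripper":8},{"translation":[0,0,45],"roll":0,"gripper":8},{"translation":[0,0,62],"roll":0,"gripper":8},{"translation":[0,0,68],"roll":0,"gripper":8}]' >/dev/null;python3 s.py
python3 -m creep '[{"translation":[0,0,1],"roll":0,"gripper":8},{"translation":[0,0,3],"roll":0,"gripper":8},{"translation":[0,0,4],"roll":0,"gripper":8},{"translation":[0,0,5],"roll":0,"gripper":8},{"translation":[0,0,6],"roll":0,"gripper":8}]' 6 >/dev/null;python3 s.py
python3 -m creep '[{"translation":[0,0,1],"roll":0,"gripper":8},{"translation":[0,0,2],"roll":0,"gripper":8},{"translation":[0,0,3],"roll":0,"gripper":8},{"translation":[0,0,4],"roll":0,"gripper":8},{"translation":[0,0,5],"roll":0,"gripper":8}]' >/dev/null;python3 s.py
python3 -m creep '[{"translation":[0,0,1],"roll":0,"gripper":8},{"translation":[0,0,2],"roll":0,"gripper":8},{"translation":[0,0,3],"roll":0,"gripper":8},{"translation":[0,0,4],"roll":0,"gripper":8},{"translation":[0,0,5],"roll":0,"gripper":8}]' >/dev/null;python3 s.py
```

```text
t 75.53 F [-140.2  358.9   45.5] yaw-frame deg -3.94 tilt [-0.004 -0.003] forceF [-0.  -0.6  0.6] grip 17.5 40.0
t 75.95 F [-137.9  360.5   43.1] yaw-frame deg -4.03 tilt [0.002 0.001] forceF [-0.  -0.2 -0.1] grip 17.7 6.0
t 76.37 F [-138.7  360.4   37.1] yaw-frame deg -4.03 tilt [-0.  0.] forceF [-0.8  0.5  0.4] grip 18.2 6.0
t 76.78 F [-138.9  360.3   32. ] yaw-frame deg -4.04 tilt [-0.001 -0.   ] forceF [-1.6  1.4  2.2] grip 17.8 6.0
```

```bash

python3 -m creep '[{"translation":[0,0,1],"roll":0,"gripper":8},{"translation":[0,0,2],"roll":0,"gripper":8},{"translation":[0,0,3],"roll":0,"gripper":8},{"translation":[0,0,4],"roll":0,"gripper":8},{"translation":[0,0,4],"roll":0,"gripper":8}]' >/dev/null;python3 s.py
python3 -m creep '[{"translation":[0,0,0],"roll":0,"gripper":24},{"translation":[0,0,0],"roll":0,"gripper":32},{"translation":[0,0,0],"roll":0,"gripper":40},{"translation":[0,0,0],"roll":0,"gripper":40},{"translation":[0,0,0],"roll":0,"gripper":40}]' >/dev/null;python3 s.py
python3 -m creep '[{"translation":[0,0,-15],"roll":0,"gripper":40},{"translation":[0,0,-45],"roll":0,"gripper":40},{"translation":[0,0,-80],"roll":0,"gripper":40},{"translation":[0,20,-110],"roll":0,"gripper":40},{"translation":[0,50,-130],"roll":0,"gripper":40}]' >/dev/null
python3 -m creep '[{"translation":[-20,35,0],"roll":0,"gripper":40},{"translation":[-40,70,0],"roll":0,"gripper":40},{"translation":[-50,105,0],"roll":0,"gripper":40},{"translation":[-50,140,0],"roll":0,"gripper":40},{"translation":[-50,175,0],"roll":0,"gripper":40}]' >/dev/null
python3 -m creep '[{"translation":[0,35,0],"roll":0,"gripper":40},{"translation":[0,70,0],"roll":0,"gripper":40},{"translation":[0,105,0],"roll":0,"gripper":40},{"translation":[0,140,0],"roll":0,"gripper":40},{"translation":[0,175,0],"roll":0,"gripper":40}]' >/dev/null
python3 -m creep '[{"translation":[0,35,0],"roll":0,"gripper":40},{"translation":[0,70,0],"roll":0,"gripper":40},{"translation":[0,105,0],"roll":0,"gripper":40},{"translation":[0,140,0],"roll":0,"gripper":40},{"translation":[0,160,0],"roll":0,"gripper":40}]' >/dev/null;python3 s.py
python3 - <<'E'
from h import *
T={n:snap(n) for n in('side','top')}
for n in T:
    for c,L in((180,110),(26,85)): print(n,c,ends(n,T[n],c,L),seam(n,T[n],c,L))
cv2.imwrite('pics/b11.png',cv2.resize(T['top'][110:280,70:440],None,fx=2.15,fy=2.15,interpolation=2))
E
```

```text
t 77.2 F [-138.7  360.3   27.9] yaw-frame deg -4.04 tilt [-0. -0.] forceF [-0.8  0.2  0.4] grip 18.0 6.0
t 77.62 F [-138.5  360.3   28.1] yaw-frame deg -4.04 tilt [0. 0.] forceF [ 1.  -0.6  0. ] grip 38.1 0.0
t 79.28 F [-227.5 -199.   158.5] yaw-frame deg -4.18 tilt [ 0.003 -0.003] forceF [ 0.3 -0.5 -0.2] grip 39.9 0.0
side 180 [(179.2, 0.3), (61.2, 3.3)] [-2.5 -2.8 -3.  -2.8 -3.2 -3.2 -3.  -3.2]
side 26 [(25.2, 0.4), (-65.2, 2.4)] [-3.  -2.5 -2.5 -3.  -3.  -3.  -2.8 -2.5]
top 180 [(179.8, 0.2), (69.5, 0.3)] [-0.2 -0.2 -0.2 -0.5 -0.2 -0.2 -0.5  0. ]
top 26 [(25.8, 0.3), (-58.5, 0.3)] [-0.2  0.  -0.2 -0.2 -0.2 -0.2  0.  -0.2]
```

View pics/b11.png

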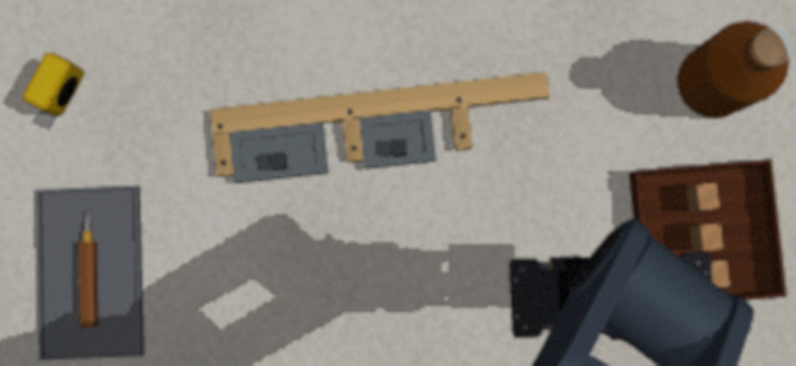

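The picture shows the stylus lying in the tray at (87,280). Both fronts are flush at (278,152) and (397,138), the three blocks are in the bin, and the bottle and tape are untouched.

```bash
python3 -m creep '[{"translation":[0,0,0],"roll":0,"gripper":40},{"translation":[0,0,0],"roll":0,"gripper":40},{"translation":[0,0,0],"roll":0,"gripper":40}]' >/dev/null; python3 -c "
from rig import hand_in
print(hand_in())"
```

```text
the job is handed in; nothing more can be done
None
```

The job is handed in after about 80 s: the three blocks present are in the bin, the long and mid fronts (the only two present) measured flush in the last pictures, both joints were traced at about 2 cm/s, longest first, and the stylus is back in its tray with the bottle and tape measure left alone; the long front was knocked aside once and pushed back before tracing, and the hand-in call gave no verdict.

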